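# Fetch the loupe from the back of the organiser

### The arm

A 6-joint arm with a two-finger parallel gripper is mounted at the origin on the work surface; the furniture and walls round the work are solid. World frame = base frame: x ahead of the robot, y to its left, z up, the work surface at z = 0. Lengths are in m, angles in rad, forces in N, time in s.
With the tool pointing down it reaches from about 0.3 to 0.875 m from the base axis. Payload 4.2 kg.
Tool frame: the origin (TCP) lies between the finger pads; the fingertips stand 22 mm ahead of it and the grasp point (between the pads) lies 3 mm ahead of it; z points along the fingers, y is the line along which they close (so a half turn about z gives the same grasp; the last joint's range is limited). The gripper opens to 85 mm and grips with 20 to 120 N. Pads are 22 mm wide; open, the fingers measure 114 mm over their backs; the gripper's body (76 mm by 85 mm) begins 54 mm behind the grasp point. The pads swing forward as they close: fully open they stand 13 mm farther back than shut.
Start: joints at [1.109, 0.32, 1.565, -0, 1.257, -0.02], TCP at [0.246, 0.52, 0.253] pointing down, gripper open.
Joint ranges: [-3.11, 3.11], [-0.84, 2.01], [0.21, 2.61], [-1.34, 4.49], [0.05, 2.63], [-2.56, 2.56]. Speed limits (rad/s): [2.57, 2.57, 3.14, 3.14, 3.14, 3.14].

### API

Orientations are given as a unit quaternion [x, y, z, w].
In Python, from rig import env, camera, camera_model gives the robot as it stands.
- The arm moves only by the tool step_arm, never from a script. Its argument "increments" is one flat list of numbers, 5 for each row, row after row: the shift along the tool's x, y, z in cm, then the turn about the tool's z in degrees, then the finger opening in cm, from 0 to 8.54. In form: [dx, dy, dz, twist, grip, dx, dy, dz, twist, grip, ...]. A call has 1 to 5 rows; each row is the pose to reach, as a shift and turn from the pose commanded when the call began, along the tool's axes at that moment; what a row does not reach only later rows make up. A row lasts 1/10 s, in which the tool goes at most 50 mm and 8.59 degrees, less where a joint would pass 70% of its speed; a pose out of reach is approached as far as the arm can. A call with a gripper value outside its range is refused whole. The fingers move at their own pace and stop on an object; "grip_force" is the grip in N (left out, the last holds). Time passes only in rows, so rows that repeat a pose let the fingers close. It gives the time, the measured TCP pose, the force, the opening and the grip force at its end, in the units of the state.
- env.sense(): the state, without advancing time (a new reading comes with each control period).
- camera(name): name is "scene" or "top" or "wrist"; returns (picture, depth): 420x560x3 uint8, red, green, blue; 420x560 float32, m along the optical axis (not along the pixel's ray), 0 where there is no reading.
- camera_model(name): a dict with "fx", "fy", "cx", "cy" (pixels), "k1" (the pictures are not rectified: a ray, as slopes to the right and down, at radius r is drawn at 1 + k1 r^2 times it, then the intrinsics apply), "xyz" and "orientation" of the camera in the world. Camera axes: x right, y down, z forward; pixel columns grow to the right and rows downward; lengths in m; the calibration is good to about 2 mm. A picture is of the moment at which its call begins: read the wrist's pose just before it. camera_model takes no time and is no camera call; for the wrist camera it gives the pose at the moment of the call.
- env.hand_in(): hands the job in; it is judged then, once.
The state is a dict: "time_s": time; "qpos": joint angles; "joint_vel": joint speeds; "joint_efforts": joint torques, N m; "tcp_pos": TCP position; "ee_rot": TCP orientation; "wrist_force": force on the tool from outside, world axes, zero at the start; "moment": the same for the moment, N m; "grip_width": finger opening in m; "finger_force": force on a finger pad.
Only numpy, scipy, OpenCV 4.12 (cv2) and the standard library are available. Lean on these libraries where they do the work, as an engineer would, in place of code of your own. Each camera call takes 0.05 s, during which the arm holds its last target. There are 200 camera calls.

### The job

The loupe at the back of the wooden desk organiser is needed on the metal name plate, but an ink bottle, a glue stick and a paint pot stand in front of it. Stand all three upright in the grey side tray, then, while they wait there, take the loupe out and stand it on the middle of the name plate; finally put each of the three back upright on the very spot in the organiser where it stood at the start. Knock nothing over and leave the other things on the desk where they are.

Things in the scene. Friction and masses are not known exactly. Their poses are not given: they have to be found in the camera images.
- organiser: Fixed wood organiser 250 (x) x 96 mm. Origin: centre of underside; +x to its rear; board top at z 8 mm. Rear stall, open in front: side walls x 36..125, inner faces y +-36, rear wall inner face x 117, tops z 44; loupe in it near x 63, y 0 (30 mm room behind). In front, single file on flush cork inlays at x -99, -45, 9: ink bottle, glue stick, paint pot in any order, 54 mm apart, no walls beside them.
- side_tray: Fixed shallow grey plastic tray, 220 (x) x 110 (y) mm outside, 4 mm walls 14 mm high, floor 4 mm thick. Origin: centre of its underside; x along its length. Empty at the start; three things fit in a row along x.
- name_plate: Fixed grey metal name plate lying flat, 48 (x) x 105 (y) x 8 mm. Origin: centre of its underside.
- ink_bottle: Loose dark square ink bottle standing upright, 0.11 kg: body 42 x 42 mm, 50 mm high, round cap 26 mm across from 51 to 66 mm. Origin: centre of its underside, z up; sides parallel to its x and y.
- glue_stick: Loose round glue stick standing upright, white with an orange cap, 24 mm across, 86 mm high, 0.03 kg. Origin: centre of its underside, z up.
- paint_pot: Loose round glass pot with a white screwed-on cap, standing upright, 38 mm across, 60 mm high, 0.09 kg. Origin: centre of its underside, z up.
- loupe: Loose round black stand loupe, a ring 47 mm across and 32 mm high, 0.06 kg, standing upright. Origin: centre of its underside, z up. Can be gripped across the ring.
- kneaded_eraser: Bystander, to be left alone: small white eraser, 19 x 32 x 12 mm. Origin: centre of its underside.
- brass_sharpener: Bystander, to be left alone: small brass pencil sharpener, 24 x 24 x 12 mm. Origin: centre of its underside.
- wood_slip: Bystander, to be left alone: small wooden slip, 24 x 46 x 9 mm. Origin: centre of its underside.

How it is judged:
By the outcome, as a careful person would: the job done as asked, in the order asked, and still so for the second after the job is handed in, with the robot touching nothing.
It also fails if it takes over 147 s, if anything falls off the work surface, if the arm or the gripper's body presses on something with over 40 N, if the wrist force passes 120 N, or if a joint passes its speed limit or range.

## Working session

There is one attempt and no reset: what is moved stays moved. The work goes in short steps, Python scripts to look and compute and a tool call to move; the robot and the scene stay as the last step left them, time stands still between calls to the robot, and variables do not carry over. Pictures are saved under pics/ and viewed, at most 14 in all, crops included, and the job is handed in when it is done.

Besides the shell and the picture viewer there is one more tool, called as a command line: name --argument value ..., lists and objects as JSON in quotes. step_arm: Moves the arm, as the interface text tells. Its arguments: {"type":"object","properties":{"increments":{"type":"array","items":{"type":"number"}},"grip_force":{"type":"number"}},"required":["increments"]}

```bash
ls; mkdir -p pics; python3 - <<'E'
from rig import env,camera,camera_model
import cv2,numpy as np
s=env.sense();print({k:np.round(v,3).tolist() for k,v in s.items()})
for n in("top","scene"):
    m=camera_model(n);print(n,m)
    p,d=camera(n);np.savez(f"pics/{n}0.npz",p=p,d=d);cv2.imwrite(f"pics/{n}0.png",p[:,:,::-1])
print(camera_model("wrist"))
E
```

```text
pics
{'time_s': 0.0, 'qpos': [1.109, 0.32, 1.566, 0.0, 1.257, -0.02], 'joint_vel': [0.0, -0.001, -0.001, -0.0, 0.001, -0.001], 'joint_efforts': [-0.001, -41.552, -23.417, -0.0, 0.008, 0.0], 'tcp_pos': [0.246, 0.519, 0.252], 'ee_rot': [0.219, 0.976, -0.001, -0.0], 'wrist_force': [-1.052, -0.174, -0.605], 'moment': [-0.037, 0.024, -0.015], 'finger_force': 0.0, 'grip_width': 0.085}
top {'fx': 512.8027517766491, 'fy': 512.8027517766491, 'cx': 280.4250346229557, 'cy': 209.33645371347862, 'k1': -0.04346302081286519, 'xyz': array([0.44999536, 0.10524646, 0.99477213]), 'orientation': array([-0.70321067,  0.71026672, -0.03164807,  0.00378609])}
scene {'fx': 538.1500268071376, 'fy': 538.1500268071376, 'cx': 281.6281637812914, 'cy': 205.90233608679844, 'k1': -0.17638559719532662, 'xyz': array([ 0.56496436, -0.55345699,  1.09950224]), 'orientation': array([ 0.96243584,  0.02792728, -0.00951038, -0.26990159])}
{'fx': 310.28532894828663, 'fy': 310.28532894828663, 'cx': 276.5510210885346, 'cy': 205.00906438922857, 'k1': -0.0685027510843502, 'xyz': array([0.16912359, 0.55576072, 0.37416976]), 'orientation': array([0.83351054, 0.52709818, 0.08771073, 0.14047958])}
```

View pics/top0.png

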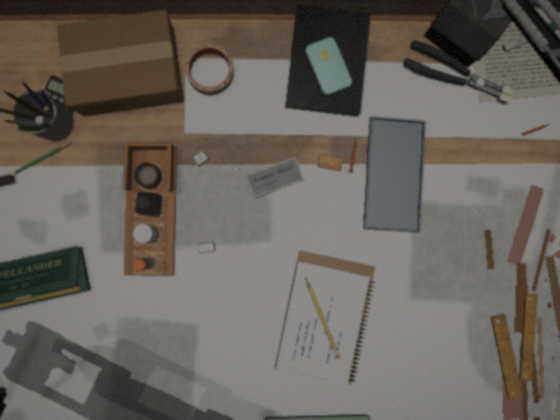

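View pics/scene0.png

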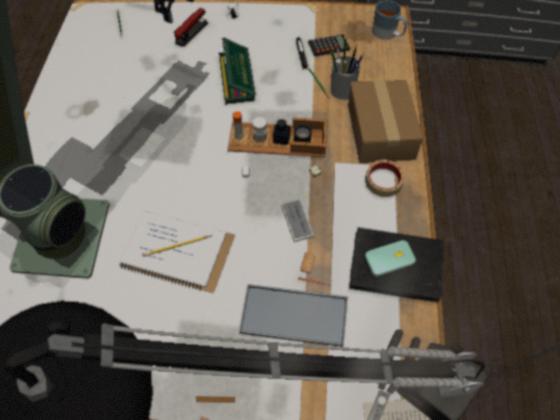

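The top view shows the organiser at about (150,210) with its rear up. From front to back it holds the glue stick (140,265), paint pot (146,233), ink bottle (148,204) and loupe (148,175). The name plate is at (275,178) and the tray at (395,175). The scene view agrees.

```bash
cat > h.py <<'E'
import numpy as np,cv2
from scipy.spatial.transform import Rotation as R
def rays(m,uv):
    K=np.array([[m["fx"],0,m["cx"]],[0,m["fy"],m["cy"]],[0,0,1.]])
    n=cv2.undistortPoints(np.float64(uv).reshape(-1,1,2),K,np.array([m["k1"],0,0,0,0])).reshape(-1,2)
    return R.from_quat(m["orientation"]).apply(np.c_[n,np.ones(len(n))])
def plane(m,uv,z):
    r=rays(m,uv);return m["xyz"]+r*((z-m["xyz"][2])/r[:,2])[:,None]
def cloud(m,d):
    v,u=np.indices(d.shape);uv=np.c_[u.ravel(),v.ravel()]
    P=m["xyz"]+rays(m,uv)*d.ravel()[:,None];P[d.ravel()==0]=np.nan
    return P.reshape(*d.shape,3)
E
python3 - <<'E'
from h import *
from rig import camera_model
for n in("top","scene"):
    m=camera_model(n);f=np.load(f"pics/{n}0.npz");P=cloud(m,f["d"]);p=f["p"]
    # height map near expected region
    z=P[...,2]
    print(n,"table z",np.nanmedian(z[np.abs(z)<.02]),"zero frac",(f["d"]==0).mean())
    cv2.imwrite(f"pics/z_{n}.png",np.clip(np.nan_to_num(z)*2500,0,255).astype(np.uint8))
    def comp(mask,a=25):
        k,l,s,c=cv2.connectedComponentsWithStats(mask.astype(np.uint8))
        for i in range(1,k):
            if s[i,4]>a:
                q=P[l==i];print(np.round(c[i]),s[i,4],"xyz med",np.round(np.nanmedian(q,0),4),"rng",np.round(np.nanmin(q,0),3),np.round(np.nanmax(q,0),3))
    X,Y=P[...,0],P[...,1]
    roi=(X>.3)&(X<.62)&(Y>-.2)&(Y<.38)
    for lo,hi in((.07,.12),(.055,.0695),(.03,.05),(.004,.011)):
        print(lo,hi);comp(roi&(z>lo)&(z<hi))
E
```

```text
top table z 0.0022645331849198147 zero frac 0.003966836734693877
0.07 0.12
[143. 202.] 161 xyz med [0.5112 0.3145 0.0751] rng [0.499 0.303 0.07 ] [0.522 0.327 0.079]
[140. 264.] 168 xyz med [0.4011 0.3151 0.0942] rng [0.39  0.306 0.071] [0.412 0.327 0.099]
0.055 0.0695
[143. 233.] 208 xyz med [0.4552 0.3167 0.0681] rng [0.438 0.3   0.055] [0.472 0.335 0.069]
0.03 0.05
[148. 164.] 616 xyz med [0.586  0.313  0.0435] rng [0.536 0.269 0.03 ] [0.62  0.359 0.049]
[146. 175.] 528 xyz med [0.5648 0.3173 0.037 ] rng [0.541 0.293 0.03 ] [0.588 0.341 0.045]
[150. 204.] 203 xyz med [0.5074 0.3016 0.0461] rng [0.489 0.292 0.03 ] [0.532 0.338 0.05 ]
[152. 234.] 77 xyz med [0.4542 0.3035 0.0399] rng [0.438 0.299 0.031] [0.473 0.322 0.047]
[149. 262.] 26 xyz med [0.4036 0.3091 0.0396] rng [0.392 0.308 0.031] [0.41  0.315 0.05 ]
0.004 0.011
[352. 160.] 84 xyz med [ 0.593  -0.0749  0.0082] rng [ 0.571 -0.083  0.004] [ 0.62  -0.067  0.011]
[392. 188.] 3025 xyz med [ 0.5376 -0.1541  0.0058] rng [ 0.457 -0.2    0.004] [ 0.62  -0.102  0.011]
[152. 219.] 3356 xyz med [0.4772 0.3059 0.0088] rng [0.372 0.261
[... 1684 characters left out ...]
4] [0.615 0.352 0.011]
[314. 170.] 67 xyz med [0.5963 0.2177 0.0084] rng [0.581 0.204 0.004] [0.614 0.232 0.011]
[297. 219.] 746 xyz med [0.5598 0.0738 0.0083] rng [0.52  0.02  0.004] [0.599 0.137 0.011]
[200. 255.] 1593 xyz med [ 0.3446 -0.0301  0.0087] rng [ 0.3   -0.115  0.004] [0.414 0.053 0.011]
[307. 262.] 182 xyz med [ 0.5878 -0.0328  0.0084] rng [ 0.573 -0.057  0.004] [ 0.603 -0.008  0.011]
[309. 280.] 57 xyz med [ 0.5937 -0.0767  0.0078] rng [ 0.567 -0.084  0.004] [ 0.618 -0.067  0.01 ]
[273. 297.] 401 xyz med [ 0.5202 -0.1189  0.0056] rng [ 0.459 -0.158  0.004] [ 0.572 -0.098  0.011]
[283. 318.] 933 xyz med [ 0.5453 -0.1721  0.0053] rng [ 0.455 -0.2    0.004] [ 0.62  -0.108  0.011]
```

```bash
python3 - <<'E'
import cv2
a=cv2.imread("pics/top0.png")[120:290,100:440];cv2.imwrite("pics/c1.png",cv2.resize(cv2.convertScaleAbs(a,alpha=1.8),None,fx=2.3,fy=2.3,interpolation=2))
E
```

```text
(no output)
```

View pics/c1.png

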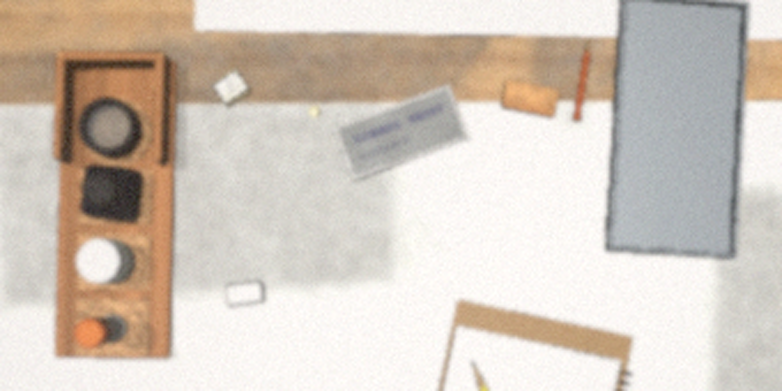

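The contrast-boosted crop confirms the layout. The organiser is nearly parallel to world x, the plate is yawed about 20° and the tray about 3°. Next I'll fit rectangles.

```bash
cat >> h.py <<'E'
def rect(pts):
    (c,(w,h),a)=cv2.minAreaRect(np.float32(pts)*1000);  # mm
    if w<h: w,h,a=h,w,a+90
    return np.round(c,1),round(w,1),round(h,1),round((a+90)%180-90,2)
def big(mask):
    mask=cv2.morphologyEx(mask.astype(np.uint8),cv2.MORPH_OPEN,np.ones((3,3),np.uint8))
    k,l,s,c=cv2.connectedComponentsWithStats(mask);i=1+np.argmax(s[1:,4])
    cs,_=cv2.findContours((l==i).astype(np.uint8),cv2.RETR_EXTERNAL,cv2.CHAIN_APPROX_NONE)
    return max(cs,key=len).reshape(-1,2)
E
python3 - <<'E'
from h import *
from rig import camera_model
m=camera_model("top");f=np.load("pics/top0.npz");P=cloud(m,f["d"]);X,Y,z=P[...,0],P[...,1],P[...,2]
def box(x0,x1,y0,y1):return (X>x0)&(X<x1)&(Y>y0)&(Y<y1)
for n,mk,h in(("organiser",box(.35,.66,.24,.39)&(z>.005),None),("board only",box(.35,.525,.24,.39)&(z>.005),.008),
  ("tray",box(.4,.72,-.23,-.089)&(z>.0042),.012),("plate",box(.5,.63,.01,.15)&(z>.005),.008),
  ("bottle",box(.48,.535,.28,.34)&(z>.047)&(z<.066),.058),("loupe",box(.535,.60,.285,.345)&(z>.03)&(z<.0415),.04),
  ("pot",box(.43,.48,.28,.35)&(z>.06),.068),("glue",box(.38,.42,.28,.35)&(z>.085),.094),("bcap",box(.48,.535,.28,.34)&(z>.069),.074)):
    uv=big(mk)
    q=plane(m,uv,h)[:,:2] if h else P[uv[:,1],uv[:,0],:2]
    print(n,rect(q), "circ",[np.round(t,1) for t in cv2.minEnclosingCircle(np.float32(q)*1000)])
E
```

```text
organiser (array([500.9, 316. ]), 249.9, 95.6, -1.1) circ [array([500.3, 315.5]), np.float64(131.9)]
board only (array([451.7, 316.7]), 151.4, 94.9, -1.17) circ [array([450.9, 316.7]), np.float64(87.4)]
tray (array([ 562.9, -203.1]), 221.0, 22.3, -3.43) circ [array([ 562.7, -206.7]), np.float64(110.6)]
plate (array([561.8,  77.6]), 105.6, 48.3, -69.91) circ [array([564.4,  78.2]), np.float64(55.2)]
bottle (array([510.3, 309.7]), 37.0, 32.2, -13.82) circ [array([509.7, 312.3]), np.float64(21.3)]
loupe (array([565.9, 315.2]), 40.4, 40.4, -54.95) circ [array([565.8, 316.7]), np.float64(22.5)]
pot (array([456.1, 316.5]), 34.1, 32.3, 89.46) circ [array([455.3, 316.6]), np.float64(18.0)]
glue (array([400.4, 316.6]), 20.9, 20.8, 89.4) circ [array([400.6, 316.8]), np.float64(11.5)]
bcap (array([510.5, 315.2]), 23.4, 23.2, 0.12) circ [array([511.3, 314.4]), np.float64(13.0)]
```

step_arm --increments '[-4,-2.1,0,-6,6,-8.5,-4.5,0,-12,6,-13,-6.8,0,-18,6,-17.5,-9,0,-24.2,6,-20.5,-10.6,0,-24.2,6]' --grip_force 30

```text
time_s: 0.6
tcp_pos: [0.387, 0.3339, 0.253]
ee_rot: [0.009, 1.0, -0.0, -0.0]
wrist_force: [-0.4, 1.0, -0.1]
grip_width: 0.0597
finger_force: 0.0
```

```bash
cat >> h.py <<'E'
def go(x,y,z,yaw,s=None):
    """increments (cm,deg) to bring TCP to x,y,z with closing axis (tool y) at yaw deg from world y"""
    if s is None:
        from rig import env; s=env.sense()
    T=R.from_quat(s["ee_rot"]);d=T.inv().apply(np.array([x,y,z])-s["tcp_pos"])*100
    ty=T.as_matrix()[:,1];cur=np.degrees(np.arctan2(-ty[0],ty[1]))
    return np.round(np.r_[d,-((yaw-cur+90)%180-90)],2).tolist()
E
python3 - <<'E'
from h import *
from rig import env,camera,camera_model
s=env.sense();print(s["time_s"],s["tcp_pos"],s["ee_rot"],go(.401,.317,.15,-1.1))
m=camera_model("wrist");p,d=camera("wrist");np.savez("pics/w1.npz",p=p,d=d,**m);cv2.imwrite("pics/w1.png",p[:,:,::-1])
m2=camera_model("top");f=np.load("pics/top0.npz");P=cloud(m2,f["d"]);X,Y,z=P[...,0],P[...,1],P[...,2]
uv=big((X>.4)&(X<.72)&(Y>-.27)&(Y<-.09)&(z>.0042));print("tray",rect(plane(m2,uv,.014)[:,:2]))
E
```

```text
0.6 [0.38698897 0.3339018  0.25303379] [ 9.39825720e-03  9.99955735e-01 -4.48262437e-04 -2.55288238e-05] [-1.43, -1.65, 10.3, 0.02]
tray (array([ 562.7, -202.5]), 220.5, 22.3, -3.43)
```

View pics/w1.png

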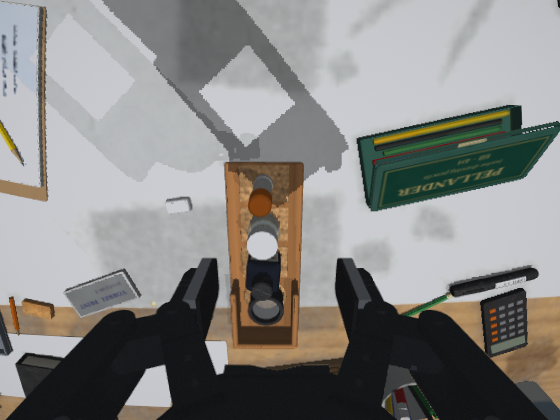

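The wrist view shows the whole file clearly: glue cap (260,203), pot cap (263,243), bottle (264,285), loupe (265,308) and eraser (177,206). I'll refine positions from its depth.

```bash
python3 - <<'E'
from h import *
from rig import camera_model
f=np.load("pics/w1.npz");m={k:f[k] for k in("fx","fy","cx","cy","k1","xyz","orientation")};P=cloud(m,f["d"]);X,Y,z=P[...,0],P[...,1],P[...,2]
def box(x0,x1,y0,y1):return (X>x0)&(X<x1)&(Y>y0)&(Y<y1)
for n,mk,h in(("board",box(.35,.525,.24,.39)&(z>.005)&(z<.011),.008),
  ("bottle",box(.48,.535,.28,.34)&(z>.053)&(z<.0605),.058),("loupe",box(.535,.60,.285,.345)&(z>.036)&(z<.0425),.04),
  ("pot",box(.43,.48,.28,.35)&(z>.063),.068),("glue",box(.38,.42,.28,.35)&(z>.088),.094),("bcap",box(.48,.535,.28,.34)&(z>.069),.074),("eraser",box(.4,.5,.2,.26)&(z>.008)&(z<.015),.012),("glueside",box(.38,.42,.28,.35)&(z>.03),None),("potside",box(.43,.48,.28,.35)&(z>.03),None),("botside",box(.48,.54,.28,.35)&(z>.02),None)):
    uv=big(mk);q=plane(m,uv,h)[:,:2] if h else P[uv[:,1],uv[:,0],:2]
    print(n,len(uv),rect(q),"circ",[np.round(t,1) for t in cv2.minEnclosingCircle(np.float32(q)*1000)],np.round(np.nanpercentile(z[mk],90),4))
# bottle front face line fit
mk=box(.48,.51,.28,.345)&(z>.02)&(z<.05);q=P[mk];print("front face",len(q),np.polyfit(q[:,1],q[:,0],1))
m2=camera_model("top");g=np.load("pics/top0.npz");Q=cloud(m2,g["d"])
mk=(Q[...,0]>.4)&(Q[...,0]<.72)&(Q[...,1]>-.30)&(Q[...,1]<-.09)&(Q[...,2]>.0)
k=(Q[...,0]>.5)&(Q[...,0]<.6)&(Q[...,1]>-.30)&(Q[...,1]<-.06);print(np.round(np.nanpercentile(Q[...,2][k],[5,30,50,70,95]),4))
hsv=cv2.cvtColor(cv2.blur(g["p"],(3,3)),cv2.COLOR_RGB2HSV);print(hsv[175,395],hsv[175,350],hsv[200,440])
m3=np.zeros(mk.shape,bool);m3[105:245,358:430]=True
uv=big(m3&(hsv[...,1]>35)&(hsv[...,0]>90)&(hsv[...,0]<130));print("tray",rect(plane(m2,uv,.010)[:,:2]),uv.min(0),uv.max(0))
E
```

```text
board 566 (array([449.6, 316.3]), 150.7, 95.7, -1.31) circ [array([449.4, 315.9]), np.float64(87.5)] 0.01
bottle 23 (array([496.2, 309.6]), 10.7, 5.7, -80.15) circ [array([496.2, 309.6]), np.float64(5.9)] 0.0554
loupe 144 (array([562.9, 315.4]), 45.9, 44.5, 89.04) circ [array([562.5, 315.8]), np.float64(24.5)] 0.0415
pot 87 (array([452.7, 315.7]), 35.2, 34.0, -1.11) circ [array([453. , 316.1]), np.float64(18.2)] 0.0696
glue 313 (array([634.5, 130.3]), 194.6, 50.4, -39.74) circ [array([632.6, 128.1]), np.float64(97.3)] 0.3121
bcap 61 (array([508.4, 313.9]), 27.0, 24.1, -1.47) circ [array([508.4, 313.7]), np.float64(14.0)] 0.0756
eraser 57 (array([425.6, 213. ]), 26.3, 17.1, -88.49) circ [array([426.2, 212.4]), np.float64(14.1)] 0.0137
glueside 313 (array([389.4, 286.6]), 18.8, 13.1, -0.08) circ [array([389.3, 286.7]), np.float64(10.8)] 0.3118
potside 113 (array([452.8, 315.4]), 35.2, 34.7, 55.7) circ [array([452.4, 315.9]), np.float64(18.4)] 0.0695
botside 136 (array([508.9, 313.7]), 42.4, 42.1, -6.31) circ [array([509.2, 313.5]), np.float64(27.0)] 0.0749
front face 449 [0.03753644 0.480302  ]
[-0.0002  0.0023  0.0037  0.0053  0.0097]
[105  10 101] [ 20  11 137] [ 23   8 135]Traceback (most recent call last):
  File "<stdin>", line 17, in <module>
  File "h.py", line 19, in big
    k,l,s,c=cv2.connectedComponentsWithStats(mask);i=1+np.argmax(s[1:,4])
                                                       ~~~~~~~~~^^^^^^^^^
    return _wrapfunc(a, 'argmax', axis=axis, out=out, **kwds)
    return bound(*args, **kwds)
ValueError: attempt to get argmax of an empty sequence
```

```bash
python3 - <<'E'
from h import *
from rig import camera_model
for n,roi in(("top",(slice(105,245),slice(355,435))),("scene",(slice(280,350),slice(230,355)))):
    m=camera_model(n);g=np.load(f"pics/{n}0.npz");v=cv2.blur(g["p"],(3,3)).astype(int)
    b=v[...,2]-v[...,0];mm=np.zeros(b.shape,bool);mm[roi]=True
    uv=big(mm&(b>0)&(v.max(2)<120));print(n,rect(plane(m,uv,.012)[:,:2]),uv.min(0),uv.max(0))
f=np.load("pics/w1.npz");m={k:f[k] for k in("fx","fy","cx","cy","k1","xyz","orientation")};P=cloud(m,f["d"]);q=P[(P[...,2]>.015)&(P[...,2]<.055)&(P[...,0]>.475)&(P[...,0]<.52)&(np.abs(P[...,1]-.314)<.017)]
for lo in(.02,.03,.04):
    s=q[(q[:,2]>lo)&(q[:,2]<lo+.01)];print(len(s),np.polyfit(s[:,1]-.314,s[:,0],1))
E
```

```text
top (array([ 566.5, -157.3]), 219.3, 109.9, -4.66) [364 117] [424 231]
scene (array([ 509.6, -105.8]), 96.8, 11.7, -1.72) [248 286] [292 293]
18 [0.06244675 0.489093  ]
80 [0.08988404 0.4886167 ]
218 [0.08700553 0.49115045]
```

```bash
python3 - <<'E'
from h import *
from rig import camera_model
for n in("top","scene"):
    m=camera_model(n);P=cloud(m,np.load(f"pics/{n}0.npz")["d"]);q=P.reshape(-1,3);q=q[np.isfinite(q).all(1)&(q[:,2]>.1)&(q[:,0]>-.2)&(q[:,0]<1)&(np.abs(q[:,1])<.6)]
    H,_,_=np.histogram2d(q[:,0],q[:,1],bins=[np.arange(-.2,1.01,.1),np.arange(-.6,.61,.1)])
    for i,j in zip(*np.where(H>8)):
        s=q[(q[:,0]//.1==(np.round(-.2+.1*i,1))*10//1)&(q[:,1]//.1==np.round((-.6+.1*j)*10))]
        print(n,f"x{-.2+.1*i:.1f} y{-.6+.1*j:.1f}",int(H[i,j]),np.round([s[:,2].min(),s[:,2].max()],2) if len(s) else "")
E
```

```text
top x0.2 y0.4 150 [0.24 0.31]
top x0.6 y-0.4 199 [0.26 0.31]
top x0.6 y0.4 265 [0.1  0.16]
top x0.6 y0.5 329 [0.1  0.15]
top x0.7 y-0.4 1536 [0.2 0.3]
top x0.7 y-0.3 214 [0.23 0.28]
top x0.7 y0.4 27 [0.1  0.15]
top x0.7 y0.5 41 [0.1  0.15]
top x0.8 y-0.4 713 [0.1  0.25]
top x0.8 y-0.3 544 [0.1  0.24]
scene x-0.1 y-0.1 895 [0.1  0.22]
scene x-0.1 y0.0 1684 [0.16 0.35]
scene x-0.1 y0.1 1881 [0.16 0.49]
scene x0.0 y-0.1 2743 [0.1  0.22]
scene x0.0 y0.0 761 [0.11 0.22]
scene x0.0 y0.1 314 [0.43 0.54]
scene x0.1 y-0.5 174 [0.44 0.45]
scene x0.1 y-0.4 692 [0.4  0.45]
scene x0.1 y0.0 19 [0.12 0.17]
scene x0.2 y-0.5 4859 [0.44 0.55]
scene x0.2 y-0.4 2643 [0.38 0.55]
scene x0.2 y0.4 314 [0.24 0.33]
scene x0.2 y0.5 17 [0.24 0.25]
scene x0.3 y-0.5 5390 [0.38 0.55]
scene x0.3 y-0.4 2486 [0.38 0.55]
scene x0.4 y-0.5 312 [0.44 0.5 ]
scene x0.4 y-0.4 2744 [0.39 0.5 ]
scene x0.5 y-0.4 2470 [0.34 0.44]
scene x0.6 y-0.4 1864 [0.27 0.38]
scene x0.6 y0.4 158 [0.1  0.15]
scene x0.6 y0.5 170 [0.1  0.15]
scene x0.7 y-0.4 1872 [0.21 0.31]
scene x0.7 y-0.3 60 [0.23 0.27]
scene x0.7 y0.4 15 [0.1  0.14]
scene x0.7 y0.5 15 [0.1  0.15]
scene x0.8 y-0.4 1401 [0.1  0.25]
scene x0.8 y-0.3 430 [0.1  0.24]
scene x0.9 y-0.4 49 [0.1  0.18]
scene x0.9 y-0.3 21 [0.1  0.18]
```

```bash
python3 -c "
from h import *
print(go(.401,.318,.14,-1.2))"
```

```text
[-1.17, -1.19, 11.31, -0.1]
```

step_arm --increments '[-1.2,-1.2,3.5,0,6,-1.2,-1.2,7.5,0,6,-1.2,-1.2,11.3,0,6,-1.2,-1.2,11.3,0,6]'

```text
time_s: 1.05
tcp_pos: [0.3946, 0.3217, 0.1358]
ee_rot: [0.01, 1.0, -0.004, -0.005]
wrist_force: [-0.4, 0.1, -0.2]
grip_width: 0.0598
finger_force: 0.0
```

```bash
cat >> h.py <<'E'
def wshot(name):
    from rig import env,camera,camera_model
    m=camera_model("wrist");p,d=camera("wrist");np.savez(f"pics/{name}.npz",p=p,d=d,**m);cv2.imwrite(f"pics/{name}.png",p[:,:,::-1])
    return m,p,cloud(m,d)
E
python3 - <<'E'
from h import *
m,p,P=wshot("w2");print(go(.401,.318,.073,-1.2))
X,Y,z=np.moveaxis(P,2,0)
for n,b,h in(("glue",(.38,.425,.295,.34,.088,.11),.094),("pot",(.43,.48,.29,.345,.063,.075),.068)):
    uv=big((X>b[0])&(X<b[1])&(Y>b[2])&(Y<b[3])&(z>b[4])&(z<b[5]));q=plane(m,uv,h)[:,:2];print(n,len(uv),rect(q),cv2.minEnclosingCircle(np.float32(q)))
E
```

```text
[-0.51, -0.49, 6.56, 0.08]
glue 114 (array([397.7, 316.8]), 24.5, 22.6, -0.91) ((0.39791369438171387, 0.3171517550945282), 0.012642503716051579)
pot 129 (array([453.1, 316.1]), 37.0, 34.6, -0.79) ((0.45332369208335876, 0.31685900688171387), 0.019101420417428017)
```

View pics/w2.png

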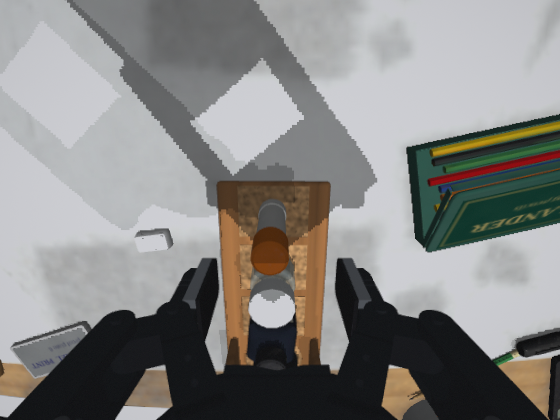

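The wrist view shows the open fingers at (205,290) and (350,290) straddling the file, with the glue cap at (270,250) between them. I'll descend and grip the glue stick.

step_arm --increments '[-0.2,-0.45,0,0,6,-0.2,-0.45,3,0,6,-0.2,-0.45,6.3,0,6,-0.2,-0.45,6.3,0,6,-0.2,-0.45,6.3,0,6]'

```text
time_s: 1.6
tcp_pos: [0.4005, 0.3203, 0.0791]
ee_rot: [0.01, 1.0, 0.001, 0.001]
wrist_force: [-0.4, 0.1, 0.6]
grip_width: 0.0599
finger_force: 0.0
```

step_arm --increments '[0,0,0,0,4,0,0,0,0,3,0,0,0,0,2,0,0,0,0,2,0,0,0,0,2]'

```text
time_s: 2.1
tcp_pos: [0.4004, 0.3201, 0.0787]
ee_rot: [0.01, 1.0, 0.001, 0.001]
wrist_force: [-0.2, -1.3, 5.9]
grip_width: 0.0229
finger_force: 29.7
```

step_arm --increments '[0,0,0,0,2,0,0,0,0,2]'

```text
time_s: 2.3
tcp_pos: [0.4004, 0.3201, 0.0787]
ee_rot: [0.01, 1.0, 0.001, 0.001]
wrist_force: [-0.3, -0.7, 7.0]
grip_width: 0.0227
finger_force: 29.7
```

```bash
python3 - <<'E'
from h import *
from rig import env
s=env.sense();print(s["tcp_pos"],s["grip_width"],s["finger_force"],s["wrist_force"]);print(go(.497,-.152,.12,-4,s))
E
```

```text
[0.40036647 0.32013789 0.07871912] 0.02270840023911727 29.741392638534307 [-0.26944509 -0.73836823  7.01326753]
[-10.59, -47.01, -4.19, 2.89]
```

step_arm --increments '[0,0,-1,0,2,0,0,-4,0,2,0,0,-8,0,2,-0.3,-1.5,-9.5,0,2,-1,-5,-9.5,0,2]'

```text
time_s: 2.8
tcp_pos: [0.4102, 0.2714, 0.1758]
ee_rot: [0.008, 1.0, 0.002, 0.003]
wrist_force: [1.5, -0.3, -1.0]
grip_width: 0.0228
finger_force: 29.5
```

step_arm --increments '[-1,-4.5,0,0,2,-2,-9,0,0,2,-3,-13.5,0,1,2,-4,-18,0,2,2,-5.1,-22.5,0,2.9,2]'

```text
time_s: 3.3
tcp_pos: [0.455, 0.0417, 0.173]
ee_rot: [0.035, 0.999, 0.0, 0.0]
wrist_force: [1.0, 0.4, -0.4]
grip_width: 0.0227
finger_force: 29.5
```

step_arm --increments '[-0.4,-4.5,0,0,2,-0.8,-9,0,0,2,-1.4,-13.5,0,0,2,-1.8,-17,0,0,2,-2,-18.5,0,0,2]'

```text
time_s: 3.8
tcp_pos: [0.4621, -0.1452, 0.1728]
ee_rot: [0.037, 0.999, -0.0, 0.0]
wrist_force: [1.0, -0.0, -0.2]
grip_width: 0.023
finger_force: 29.5
```

step_arm --increments '[0,0,0,0,2,0,0,0,0,2]'

```text
time_s: 4.0
tcp_pos: [0.4619, -0.1417, 0.1723]
ee_rot: [0.035, 0.999, 0.001, -0.0]
wrist_force: [0.4, -0.2, -0.2]
grip_width: 0.0227
finger_force: 29.5
```

```bash
python3 - <<'E'
from h import *
from rig import env
m,p,P=wshot("w3");print(env.sense()["wrist_force"],env.sense()["grip_width"]);print(go(.497,-.152,.0752,-4))
E
```

```text
[-0.28524611 -0.32868776  0.42522388] 0.022969457600855225
[-3.58, -0.84, 9.71, 0.04]
```

View pics/w3.png

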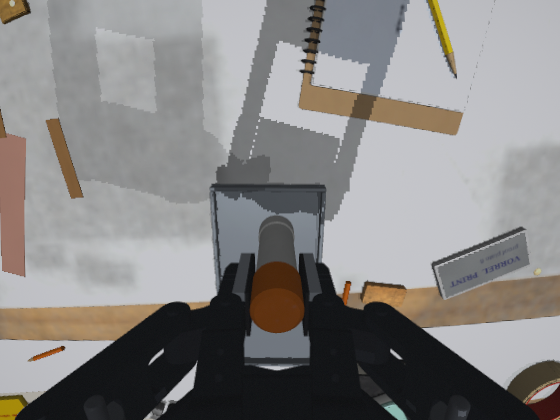

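The glue stick is held upright at (275,300). The tray, (212–325, 186–360), lines up under the hand. I'll set the stick down in the near slot.

step_arm --increments '[-1.5,-0.4,0,0,2,-3.5,-0.8,2,0,2,-3.5,-0.8,5,0,2,-3.5,-0.8,8,0,2,-3.5,-0.8,9,0,2]'

```text
time_s: 4.55
tcp_pos: [0.4948, -0.1507, 0.0798]
ee_rot: [0.034, 0.999, 0.001, -0.003]
wrist_force: [0.0, 0.0, -0.1]
grip_width: 0.0226
finger_force: 29.5
```

step_arm --increments '[0,0,0,0,2,0,0,0,0,2]'

```text
time_s: 4.75
tcp_pos: [0.4973, -0.1525, 0.0833]
ee_rot: [0.034, 0.999, -0.0, 0.001]
wrist_force: [-0.8, 0.8, -0.0]
grip_width: 0.0231
finger_force: 29.5
```

```bash
python3 - <<'E'
from h import *
from rig import env
print(env.sense()["wrist_force"]);print(go(.497,-.152,.0750,-4))
E
```

```text
[-0.84588211  0.80309199 -0.04754435]
[0.04, 0.04, 0.83, 0.05]
```

step_arm --increments '[0,0,0.4,0,2,0,0,0.7,0,2,0,0,0.8,0,2,0,0,0.8,0,2,0,0,0.8,0,2]'

```text
time_s: 5.25
tcp_pos: [0.4968, -0.153, 0.0747]
ee_rot: [0.035, 0.999, -0.0, 0.0]
wrist_force: [-1.2, 0.4, 3.5]
grip_width: 0.0228
finger_force: 29.6
```

step_arm --increments '[0,0,0,0,2.6,0,0,0,0,3.2,0,0,0,0,4.5,0,0,0,0,6,0,0,0,0,6]'

```text
time_s: 5.75
tcp_pos: [0.4965, -0.1529, 0.0742]
ee_rot: [0.035, 0.999, 0.0, -0.0]
wrist_force: [0.2, 0.4, 0.2]
grip_width: 0.0596
finger_force: 0.0
```

step_arm --increments '[0,0,-2,0,6,0,0,-6,0,6,0,0,-10,0,6,0,0,-13,0,6,0,0,-13,0,6]'

```text
time_s: 6.25
tcp_pos: [0.4989, -0.1537, 0.2089]
ee_rot: [0.035, 0.999, -0.001, 0.005]
wrist_force: [-0.0, -0.3, -0.2]
grip_width: 0.06
finger_force: 0.0
```

```bash
python3 - <<'E'
from h import *
print(go(.455,.317,.17,-1.2));m,p,P=wshot("w4")
X,Y,z=np.moveaxis(P,2,0);k=(X>.46)&(X<.53)&(Y>-.19)&(Y<-.11)&(z>.084)&(z<.097);q=P[k];print(k.sum(),np.round([q.min(0),q.max(0)],4))
E
```

```text
[7.71, 46.66, 3.7, -2.82]
633 [[ 0.4846 -0.1653  0.084 ]
 [ 0.5079 -0.1427  0.0927]]
```

step_arm --increments '[0.3,2.5,0,0,6,1,7,0,0,6,1.9,11.8,0,0,6,2.7,16.7,0,0,6,3.5,21.5,0,0,6]'

```text
time_s: 6.8
tcp_pos: [0.4753, 0.0656, 0.2028]
ee_rot: [0.035, 0.999, -0.0, -0.001]
wrist_force: [0.8, -0.5, 1.0]
grip_width: 0.0599
finger_force: 0.0
```

step_arm --increments '[0.8,4.9,0,0,6,1.6,9.8,0,0,6,2.4,14.7,0,-1,6,3.3,19.6,0,-2,6,4.2,24,0,-2.8,6]'

```text
time_s: 7.3
tcp_pos: [0.4503, 0.3082, 0.2026]
ee_rot: [0.01, 1.0, -0.001, -0.001]
wrist_force: [0.4, 0.0, 0.4]
grip_width: 0.0598
finger_force: 0.0
```

step_arm --increments '[0,0,2,0,6,0,0,4,0,6,0,0,4,0,6]'

```text
time_s: 7.6
tcp_pos: [0.449, 0.3053, 0.1602]
ee_rot: [0.01, 1.0, -0.003, -0.004]
wrist_force: [-0.7, -0.1, -0.8]
grip_width: 0.0594
finger_force: 0.0
```

```bash
python3 - <<'E'
from h import *
print(go(.4545,.317,.045,-1.2));m,p,P=wshot("w5")
X,Y,z=np.moveaxis(P,2,0)
for n,b,h in(("pot",(.43,.48,.29,.345,.063,.072),.068),("bot",(.48,.54,.28,.35,.02,.09),None)):
    uv=big((X>b[0])&(X<b[1])&(Y>b[2])&(Y<b[3])&(z>b[4])&(z<b[5]));q=plane(m,uv,h)[:,:2] if h else P[uv[:,1],uv[:,0],:2];print(n,len(uv),rect(q),cv2.minEnclosingCircle(np.float32(q)))
E
```

```text
[-0.61, 1.24, 11.51, 0.05]
pot 129 (array([453.8, 316.2]), 34.4, 33.8, 88.86) ((0.45378655195236206, 0.3160058856010437), 0.017814652994275093)
bot 191 (array([508.9, 313.9]), 42.3, 41.6, 84.26) ((0.5091412663459778, 0.31345492601394653), 0.026793746277689934)
```

step_arm --increments '[-0.6,1.18,0,0,6,-0.6,1.18,3,0,6,-0.6,1.18,7,0,6,-0.6,1.18,10,0,6,-0.6,1.18,10,0,6]'

```text
time_s: 8.15
tcp_pos: [0.4566, 0.3171, 0.0615]
ee_rot: [0.011, 1.0, -0.002, -0.003]
wrist_force: [-0.6, -0.3, 0.5]
grip_width: 0.0598
finger_force: 0.0
```

```bash
python3 -c "
from h import *
print(go(.4545,.3165,.045,-1.2))"
```

```text
[0.2, -0.06, 1.66, -0.05]
```

step_arm --increments '[0.1,-0.06,0.8,0,6,0.1,-0.06,1.5,0,6,0.1,-0.06,1.5,0,6,0.1,-0.06,1.5,0,5,0.1,-0.06,1.5,0,4.2]'

```text
time_s: 8.65
tcp_pos: [0.4573, 0.3177, 0.0502]
ee_rot: [0.011, 1.0, 0.001, 0.001]
wrist_force: [0.7, -0.2, 0.6]
grip_width: 0.0422
finger_force: 0.0
```

step_arm --increments '[0,0,0,0,3.8,0,0,0,0,3.4,0,0,0,0,3.4,0,0,0,0,3.4,0,0,0,0,3.4]'

```text
time_s: 9.15
tcp_pos: [0.4571, 0.3175, 0.0501]
ee_rot: [0.011, 1.0, 0.0, 0.0]
wrist_force: [-0.4, -1.3, 6.8]
grip_width: 0.036
finger_force: 29.9
```

```bash
python3 - <<'E'
from h import *
from rig import env
s=env.sense();print(s["tcp_pos"],s["grip_width"],s["finger_force"],s["wrist_force"]);print(go(.5665,-.157,.15,-4,s))
E
```

```text
[0.45708475 0.31754024 0.05012135] 0.0359795740032247 29.888892904509703 [-0.39340703 -1.26372579  6.83994458]
[-11.95, -47.21, -10.0, 2.79]
```

step_arm --increments '[0,0,-1,0,3.4,0,0,-4,0,3.4,0,0,-8,0,3.4,-0.3,-1.5,-10,0,3.4,-1.3,-5,-10,0,3.4]'

```text
time_s: 9.65
tcp_pos: [0.4705, 0.2695, 0.1532]
ee_rot: [0.009, 1.0, 0.003, 0.004]
wrist_force: [1.4, -0.7, -1.6]
grip_width: 0.036
finger_force: 30.4
```

step_arm --increments '[-1.2,-4.5,0,0,3.4,-2.4,-9,0,0,3.4,-3.5,-13.5,0,1,3.4,-4.7,-18,0,2,3.4,-5.8,-22.5,0,2.8,3.4]'

```text
time_s: 10.15
tcp_pos: [0.5221, 0.0392, 0.1497]
ee_rot: [0.035, 0.999, 0.0, 0.0]
wrist_force: [0.6, 0.4, -0.1]
grip_width: 0.0359
finger_force: 30.4
```

step_arm --increments '[-1,-4.5,0,0,3.4,-2,-9,0,0,3.4,-3,-13.5,0,0,3.4,-3.6,-17.5,0,0,3.4,-4,-19.4,0,0,3.4]'

```text
time_s: 10.65
tcp_pos: [0.5483, -0.1586, 0.1495]
ee_rot: [0.036, 0.999, -0.0, 0.0]
wrist_force: [-0.6, 0.8, -1.0]
grip_width: 0.0359
finger_force: 30.4
```

step_arm --increments '[0,0,0,0,3.4,0,0,0,0,3.4]'

```text
time_s: 10.85
tcp_pos: [0.548, -0.1552, 0.1492]
ee_rot: [0.036, 0.999, 0.0, -0.0]
wrist_force: [-0.1, 0.7, -0.5]
grip_width: 0.0357
finger_force: 30.4
```

```bash
python3 - <<'E'
from h import *
from rig import env
print(env.sense()["grip_width"]);print(go(.5665,-.157,.0467,-4))
E
```

```text
0.035706004185520786
[-1.87, -0.05, 10.25, -0.07]
```

step_arm --increments '[-1.85,0,0,0,3.4,-1.85,0,3,0,3.4,-1.85,0,7,0,3.4,-1.85,0,9,0,3.4,-1.85,0,9.4,0,3.4]'

```text
time_s: 11.35
tcp_pos: [0.5647, -0.1545, 0.0527]
ee_rot: [0.034, 0.999, 0.001, -0.003]
wrist_force: [-0.2, 0.1, -1.3]
grip_width: 0.0361
finger_force: 30.4
```

step_arm --increments '[0,0,0,0,3.4,0,0,0.4,0,3.4,0,0,0.7,0,3.4,0,0,0.8,0,3.4,0,0,0.8,0,3.4]'

```text
time_s: 11.85
tcp_pos: [0.5669, -0.1567, 0.0477]
ee_rot: [0.035, 0.999, -0.0, 0.0]
wrist_force: [-0.5, -0.5, -0.5]
grip_width: 0.0358
finger_force: 30.4
```

```bash
python3 -c "
from h import *
from rig import env
print(env.sense()['wrist_force'],go(.5665,-.157,.0465,-4))"
```

```text
[-0.46577284 -0.53570735 -0.47567324] [0.04, -0.03, 0.12, -0.02]
```

Next: lower 1.2 mm, release, retreat and head back to the organiser.

step_arm --increments '[0,0,0.12,0,3.4,0,0,0.12,0,3.4,0,0,0.12,0,4,0,0,0.12,0,5,0,0,0.12,0,6]'

```text
time_s: 12.35
tcp_pos: [0.5668, -0.1567, 0.0462]
ee_rot: [0.035, 0.999, 0.0, 0.0]
wrist_force: [-1.0, 0.3, 0.7]
grip_width: 0.0596
finger_force: 0.0
```

step_arm --increments '[0,0,0,0,6,0,0,-2,0,6,0,0,-6,0,6,0,0,-11,0,6,0,0,-14,0,6]'

```text
time_s: 12.85
tcp_pos: [0.5678, -0.157, 0.1898]
ee_rot: [0.035, 0.999, -0.001, 0.002]
wrist_force: [-0.2, -0.1, -0.2]
grip_width: 0.0601
finger_force: 0.0
```

step_arm --increments '[0.3,2.5,0,0,6.5,0.8,7,0,0,6.5,1.3,11.8,0,0,6.5,1.8,16.7,0,0,6.5,2.3,21.5,0,0,6.5]'

```text
time_s: 13.35
tcp_pos: [0.5585, 0.0612, 0.1863]
ee_rot: [0.035, 0.999, 0.0, 0.0]
wrist_force: [1.3, -0.2, -0.9]
grip_width: 0.065
finger_force: 0.0
```

```bash
python3 - <<'E'
from h import *
from rig import camera,camera_model
print(go(.5095,.3145,.15,-5.5));m=camera_model("top");p,d=camera("top");cv2.imwrite("pics/t2.png",p[:,:,::-1]);P=cloud(m,d);X,Y,z=np.moveaxis(P,2,0)
for n,b,h in(("pot",(.53,.60,-.19,-.12,.055,.072),.064),("glue",(.46,.52,-.19,-.12,.08,.1),.09)):
    uv=big((X>b[0])&(X<b[1])&(Y>b[2])&(Y<b[3])&(z>b[4])&(z<b[5]));q=plane(m,uv,h)[:,:2];print(n,len(uv),rect(q))
E
```

```text
[6.68, 24.92, 3.63, 1.46]
pot 58 (array([ 565.4, -155.5]), 33.8, 33.7, 88.66)
glue 38 (array([ 496.5, -152. ]), 21.9, 19.7, 89.46)
```

step_arm --increments '[1.3,4.9,0,0.3,6.5,2.6,9.8,0,0.6,6.5,3.9,14.7,0,0.9,6.5,5.2,19.6,0,1.2,6.5,6.6,24.3,1,1.4,6.5]'

```text
time_s: 13.9
tcp_pos: [0.5109, 0.306, 0.1779]
ee_rot: [0.047, 0.999, 0.001, 0.002]
wrist_force: [0.9, 0.6, 0.2]
grip_width: 0.0644
finger_force: 0.0
```

step_arm --increments '[0,0,1,0,6.5,0,0,2.5,0,6.5,0,0,2.5,0,6.5]'

```text
time_s: 14.2
tcp_pos: [0.5093, 0.3028, 0.1494]
ee_rot: [0.047, 0.999, -0.002, -0.002]
wrist_force: [0.0, 0.4, 0.0]
grip_width: 0.0652
finger_force: 0.0
```

```bash
python3 - <<'E'
from h import *
print(go(.509,.3145,.043,-5.5));m,p,P=wshot("w6")
X,Y,z=np.moveaxis(P,2,0)
for b in((.47,.54,.28,.35,.02,.09),(.47,.54,.28,.35,.048,.066)):
    k=(X>b[0])&(X<b[1])&(Y>b[2])&(Y<b[3])&(z>b[4])&(z<b[5]);uv=big(k);q=P[uv[:,1],uv[:,0],:2];print(len(uv),rect(q))
k=(X>.475)&(X<.505)&(abs(Y-.314)<.016)&(z>.02)&(z<.052);q=P[k];print(len(q),np.polyfit(q[:,1]-.314,q[:,0],1))
E
```

```text
[0.09, 1.2, 10.64, 0.13]
202 (array([509.6, 314.1]), 41.7, 41.6, 83.87)
191 (array([508.3, 313.6]), 38.1, 34.1, 87.29)
877 [0.04909447 0.49220375]
```

View pics/w6.png

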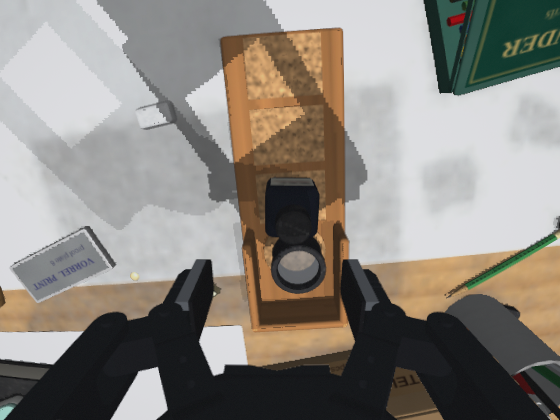

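The bottle (293,210) stands nearly square to the hand, and the two front cork spots are empty. I'll descend on the bottle.

step_arm --increments '[0,1.15,0,0,6.5,0,1.15,3,0,6.5,0,1.15,6,0,6.5,0,1.15,8.5,0,6.5,0,1.15,8.5,0,6.5]'

```text
time_s: 14.75
tcp_pos: [0.5105, 0.3144, 0.0643]
ee_rot: [0.048, 0.999, -0.001, -0.002]
wrist_force: [-1.1, -0.6, -1.0]
grip_width: 0.0647
finger_force: 0.0
```

step_arm --increments '[0,0,0,0,6.5]'

```text
time_s: 14.85
tcp_pos: [0.5126, 0.3156, 0.0675]
ee_rot: [0.047, 0.999, 0.0, 0.001]
wrist_force: [0.0, 0.3, -0.6]
grip_width: 0.065
finger_force: 0.0
```

```bash
python3 -c "
from h import *
print(go(.509,.3140,.043,-5.2))"
```

```text
[0.34, -0.2, 2.45, -0.24]
```

step_arm --increments '[0.3,-0.15,1,0,6.5,0.3,-0.15,2.3,0,6.5,0.3,-0.15,2.3,0,6.5,0.3,-0.15,2.3,0,5.5,0.3,-0.15,2.3,0,4.8]'

```text
time_s: 15.35
tcp_pos: [0.5088, 0.3142, 0.044]
ee_rot: [0.047, 0.999, 0.0, 0.0]
wrist_force: [-0.3, 0.1, 0.3]
grip_width: 0.0479
finger_force: 0.0
```

step_arm --increments '[0,0,0,0,4.3,0,0,0,0,3.8,0,0,0,0,3.8,0,0,0,0,3.8,0,0,0,0,3.8]'

```text
time_s: 15.85
tcp_pos: [0.509, 0.3143, 0.0442]
ee_rot: [0.047, 0.999, 0.0, 0.001]
wrist_force: [-0.2, 0.2, 3.5]
grip_width: 0.0415
finger_force: 31.6
```

```bash
python3 - <<'E'
from h import *
from rig import env
s=env.sense();print(s["tcp_pos"],s["grip_width"],s["finger_force"],s["wrist_force"],s["moment"]);print(go(.636,-.162,.15,-4,s))
E
```

```text
[0.50895996 0.3143081  0.04419028] 0.041472093523596036 31.618053317070007 [-0.2196018   0.16211506  3.46114074] [-0.03564404 -0.05123532  0.03239672]
[-17.15, -46.21, -10.6, -1.41]
```

step_arm --increments '[0,0,-1,0,3.8,0,0,-4,0,3.8,0,0,-8,0,3.8,-0.5,-1.5,-10,0,3.8,-1.8,-5,-10.5,0,3.8]'

```text
time_s: 16.35
tcp_pos: [0.5227, 0.2646, 0.152]
ee_rot: [0.045, 0.999, 0.002, 0.003]
wrist_force: [0.6, -0.2, -1.7]
grip_width: 0.0416
finger_force: 31.2
```

step_arm --increments '[-1.7,-4.5,0,0,3.8,-3.4,-9,0,0,3.8,-5.1,-13.5,0,0,3.8,-6.8,-18,0,-0.7,3.8,-8.4,-22.5,0,-1.4,3.8]'

```text
time_s: 16.85
tcp_pos: [0.584, 0.0287, 0.1488]
ee_rot: [0.035, 0.999, 0.0, -0.0]
wrist_force: [1.0, -0.4, -1.0]
grip_width: 0.0416
finger_force: 31.2
```

step_arm --increments '[-1.7,-4.5,0,0,3.8,-3.4,-9,0,0,3.8,-5,-13.5,0,0,3.8,-6.3,-17.5,0,0,3.8,-6.9,-18.8,0,0,3.8]'

```text
time_s: 17.35
tcp_pos: [0.6399, -0.1658, 0.1484]
ee_rot: [0.037, 0.999, -0.001, -0.0]
wrist_force: [0.4, 0.6, -1.4]
grip_width: 0.0415
finger_force: 31.2
```

step_arm --increments '[0,0,0,0,3.8,0,0,0,0,3.8]'

```text
time_s: 17.55
tcp_pos: [0.6392, -0.1606, 0.1483]
ee_rot: [0.035, 0.999, 0.001, -0.001]
wrist_force: [0.3, 0.0, -0.7]
grip_width: 0.0419
finger_force: 31.2
```

```bash
python3 - <<'E'
from h import *
from rig import env
print(env.sense()["grip_width"]);print(go(.636,-.162,.0405,-4))
E
```

```text
0.0418979239012778
[0.29, -0.18, 10.78, -0.01]
```

step_arm --increments '[0.3,-0.15,2,0,3.8,0.3,-0.15,5,0,3.8,0.3,-0.15,8,0,3.8,0.3,-0.15,9.7,0,3.8,0.3,-0.15,9.7,0,3.8]'

```text
time_s: 18.05
tcp_pos: [0.6344, -0.1601, 0.0489]
ee_rot: [0.034, 0.999, 0.001, -0.003]
wrist_force: [-0.3, 0.8, -1.2]
grip_width: 0.0416
finger_force: 31.1
```

step_arm --increments '[0,0,0,0,3.8,0,0,0.3,0,3.8,0,0,0.6,0,3.8,0,0,0.7,0,3.8,0,0,0.7,0,3.8]'

```text
time_s: 18.55
tcp_pos: [0.6367, -0.163, 0.0449]
ee_rot: [0.035, 0.999, 0.0, 0.0]
wrist_force: [-0.2, 0.4, -0.5]
grip_width: 0.0416
finger_force: 31.1
```

```bash
python3 -c "
from h import *
from rig import env
print(env.sense()['wrist_force'],go(.636,-.162,.0405,-4))"
```

```text
[-0.22622801  0.3679929  -0.50057088] [0.08, 0.1, 0.44, -0.02]
```

step_arm --increments '[0,0,0.3,0,3.8,0,0,0.43,0,3.8,0,0,0.43,0,3.8,0,0,0.43,0,4.5,0,0,0.43,0,5.5]'

```text
time_s: 19.05
tcp_pos: [0.6369, -0.163, 0.0404]
ee_rot: [0.035, 0.999, 0.0, 0.0]
wrist_force: [0.4, 0.9, -0.4]
grip_width: 0.0551
finger_force: 0.0
```

step_arm --increments '[0,0,0,0,6.2,0,0,-2,0,6.2,0,0,-6,0,6.2,0,0,-11,0,6.2,0,0,-15,0,6.2]'

```text
time_s: 19.55
tcp_pos: [0.6371, -0.1631, 0.193]
ee_rot: [0.035, 0.999, -0.0, 0.001]
wrist_force: [-0.0, -0.4, -0.2]
grip_width: 0.0621
finger_force: 0.0
```

step_arm --increments '[0.5,2.5,0,0,6.2,1.3,7,0,0,6.2,2.2,11.8,0,0,6.2,3,16.7,0,0,6.2,3.8,21.5,0,0,6.2]'

```text
time_s: 20.05
tcp_pos: [0.6134, 0.0559, 0.1906]
ee_rot: [0.035, 0.999, 0.0, 0.0]
wrist_force: [1.0, -0.9, 0.6]
grip_width: 0.0619
finger_force: 0.0
```

```bash
python3 - <<'E'
from h import *
from rig import camera,camera_model,env
print(env.sense()["qpos"],go(.5635,.3155,.15,88.8),go(.5635,.3155,.15,-91.2+.01));m=camera_model("top");p,d=camera("top");cv2.imwrite("pics/t3.png",p[:,:,::-1]);P=cloud(m,d);X,Y,z=np.moveaxis(P,2,0)
for n,b,h in(("bot",(.6,.68,-.2,-.12,.065,.075),.070),("pot",(.53,.60,-.19,-.12,.055,.072),.064),("glue",(.46,.52,-.19,-.12,.08,.1),.09),("loupe",(.535,.6,.28,.35,.035,.0415),.04)):
    uv=big((X>b[0])&(X<b[1])&(Y>b[2])&(Y<b[3])&(z>b[4])&(z<b[5]));q=plane(m,uv,h)[:,:2];print(n,len(uv),rect(q))
E
```

```text
[ 7.20378316e-02  4.26343897e-01  1.56213701e+00  1.97064542e-04
  1.15244479e+00 -1.42831104e+00] [6.81, 25.55, 4.07, 87.16] [6.81, 25.55, 4.07, 87.15]
bot 38 (array([ 638.9, -161.3]), 22.6, 22.4, 89.98)
pot 50 (array([ 566.3, -161.6]), 34.1, 23.9, 11.3)
glue 32 (array([ 496.4, -156.6]), 19.8, 12.7, -1.34)
loupe 14 (array([564.1, 319.3]), 11.9, 5.7, 55.84)
```

View pics/t3.png

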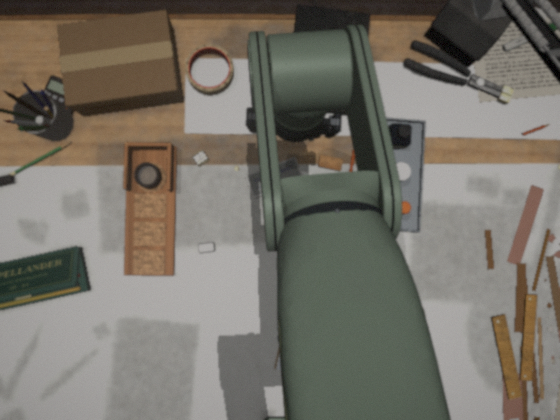

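The top view shows the tray holding bottle (401,135), pot (402,170) and glue (405,208). Only the loupe (148,175) is left in the organiser. Now I'll go to the loupe, turning the hand 90° so the fingers close along the stall.

step_arm --increments '[1.3,4.9,0,8,5.8,2.6,9.8,0,16,5.8,3.9,14.6,0,24,5.8,5.2,19.4,0,32,5.8,6.5,24.1,0,40,5.8]'

```text
time_s: 20.6
tcp_pos: [0.5655, 0.3002, 0.1906]
ee_rot: [0.377, 0.926, 0.0, 0.0]
wrist_force: [0.8, 0.1, -0.3]
grip_width: 0.0584
finger_force: 0.0
```

step_arm --increments '[0,0,0,8,5.8,0,0,0,16,5.8,0,0,0,24,5.8,0,0,0,32,5.8,0,0,0,40,5.8]'

```text
time_s: 21.1
tcp_pos: [0.566, 0.2984, 0.1904]
ee_rot: [0.671, 0.741, 0.0, 0.0]
wrist_force: [0.8, 1.0, 0.3]
grip_width: 0.058
finger_force: 0.0
```

step_arm --increments '[0,0,0,7.2,5.8,0,0,0,7.2,5.8,0,0,0,7.2,5.8]'

```text
time_s: 21.4
tcp_pos: [0.5661, 0.2983, 0.1904]
ee_rot: [0.714, 0.7, 0.0, 0.0]
wrist_force: [0.0, 1.0, 0.2]
grip_width: 0.0582
finger_force: 0.0
```

```bash
python3 - <<'E'
from h import *
print(go(.5635,.3155,.12,88.8));m,p,P=wshot("w7")
X,Y,z=np.moveaxis(P,2,0)
uv=big((X>.53)&(X<.6)&(Y>.28)&(Y<.345)&(z>.034)&(z<.043));print(len(uv),rect(P[uv[:,1],uv[:,0],:2]),rect(plane(m,uv,.04)[:,:2]))
uv=big((X>.34)&(X<.525)&(Y>.24)&(Y<.39)&(z>.005)&(z<.011));print(rect(plane(m,uv,.008)[:,:2]))
E
```

```text
[1.71, -0.29, 7.04, 0.13]
153 (array([564. , 315.8]), 46.7, 46.1, -89.76) (array([564. , 316.2]), 47.1, 46.1, 88.84)
(array([450.2, 317.5]), 151.0, 95.2, -1.14)
```

View pics/w7.png

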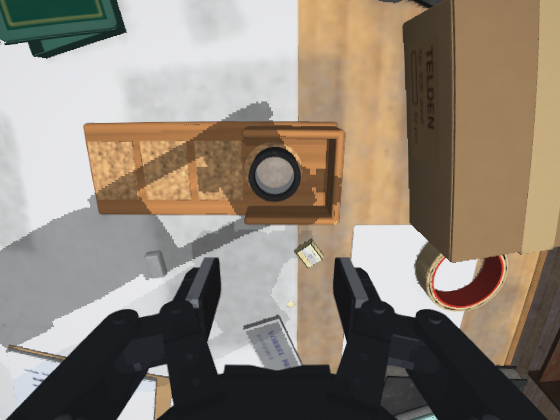

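The wrist view shows the loupe at (274,174) centred between the finger lines, but the tall box at (420,130) is close. I'll check its clearance.

```bash
python3 - <<'E'
from h import *
f=np.load("pics/w7.npz");m={k:f[k] for k in("fx","fy","cx","cy","k1","xyz","orientation")};q=cloud(m,f["d"]).reshape(-1,3)
k=(q[:,2]>.06)&(q[:,0]>.58)&(q[:,1]>.3);b=q[k];print(len(b),np.round(np.nanpercentile(b,[0,1,5],axis=0),3),m["xyz"])
E
```

```text
40020 [[0.58  0.3   0.06 ]
 [0.582 0.301 0.064]
 [0.588 0.304 0.076]] [0.56716769 0.38269245 0.31199284]
```

```bash
python3 - <<'E'
from h import *
from rig import camera_model
f=np.load("pics/w7.npz");m={k:f[k] for k in("fx","fy","cx","cy","k1","xyz","orientation")};P=cloud(m,f["d"])
b=P[:255,395:520].reshape(-1,3);b=b[(b[:,2]>.09)&(b[:,2]<.17)];print(len(b),np.round([b.min(0),b.max(0)],3))
uv=np.array([[405,18],[418,208]]);print(np.round(P[[20,205],[412,424]],3))
m=camera_model("top");P=cloud(m,np.load("pics/top0.npz")["d"])[5:115,55:185].reshape(-1,3);b=P[(P[:,2]>.12)];print(np.round([b.min(0),b.max(0)],3),rect(b[:,:2]))
E
```

```text
14010 [[0.682 0.259 0.09 ]
 [0.768 0.446 0.093]]
[[0.682 0.445 0.027]
 [0.705 0.286 0.039]]Traceback (most recent call last):
  File "<stdin>", line 6, in <module>
    return umr_minimum(a, axis, None, out, keepdims, initial, where)
ValueError: zero-size array to reduction operation minimum which has no identity
```

Box starts at x 0.68 and is 0.09 high, so it's clear of the hand.

step_arm --increments '[1.75,-0.28,0,0,5.8,1.75,-0.28,4,0,5.8,1.75,-0.28,8,0,5.8,1.75,-0.28,11.5,0,5.8,1.75,-0.28,11.5,0,5.8]'

```text
time_s: 21.95
tcp_pos: [0.5602, 0.3154, 0.0702]
ee_rot: [0.714, 0.7, -0.005, -0.002]
wrist_force: [-0.4, -1.1, -0.8]
grip_width: 0.0575
finger_force: 0.0
```

step_arm --increments '[0,0,0,0,5.8]'

```text
time_s: 22.05
tcp_pos: [0.5638, 0.317, 0.0756]
ee_rot: [0.714, 0.7, 0.0, -0.0]
wrist_force: [0.6, 0.6, -0.2]
grip_width: 0.0581
finger_force: 0.0
```

```bash
python3 -c "
from h import *
print(go(.5638,.3160,.034,88.8))"
```

```text
[-0.1, 0.0, 4.16, 0.05]
```

step_arm --increments '[-0.1,0,1.5,0,5.8,-0.1,0,2.8,0,5.8,-0.1,0,3.6,0,5.8,-0.1,0,4.1,0,5.8,-0.1,0,4.1,0,5.8]'

```text
time_s: 22.55
tcp_pos: [0.5635, 0.3151, 0.0341]
ee_rot: [0.715, 0.7, -0.0, -0.0]
wrist_force: [-0.0, -0.1, -1.3]
grip_width: 0.0581
finger_force: 0.0
```

step_arm --increments '[0,0,0,0,5.3,0,0,0,0,4.8,0,0,0,0,4.3,0,0,0,0,4.3,0,0,0,0,4.3]'

```text
time_s: 23.05
tcp_pos: [0.5638, 0.3152, 0.0351]
ee_rot: [0.715, 0.7, 0.001, 0.0]
wrist_force: [-0.7, -0.8, 4.8]
grip_width: 0.0457
finger_force: 30.6
```

```bash
python3 - <<'E'
from h import *
from rig import env
s=env.sense();print(s["tcp_pos"],s["grip_width"],s["finger_force"],s["wrist_force"],s["qpos"]);print(go(.5617,.0770,.12,88.8,s),go(.5617,.0770,.12,20,s))
E
```

```text
[0.56384474 0.31524071 0.03506957] 0.045658090568711444 30.614341097898432 [-0.70960165 -0.75891509  4.75298881] [4.91923810e-01 6.21901405e-01 1.65557753e+00 1.98872055e-04
 8.62977629e-01 5.13044899e-01]
[-23.82, 0.3, -8.51, -0.02] [-23.82, 0.3, -8.51, 68.78]
```

step_arm --increments '[0,0,-1,0,4.3,0,0,-3,0,4.3,0,0,-6,0,4.3,-0.5,0,-9,0,4.3,-3,0,-9.5,0,4.3]'

```text
time_s: 23.55
tcp_pos: [0.5652, 0.2876, 0.1338]
ee_rot: [0.714, 0.7, 0.005, 0.001]
wrist_force: [0.7, 0.7, -1.2]
grip_width: 0.0456
finger_force: 30.9
```

step_arm --increments '[-4.5,0,0,0,4.3,-9,0,0,0,4.3,-12.5,0,0,0,4.3,-14,0,0,0,4.3,-14,0,0,0,4.3]'

```text
time_s: 24.05
tcp_pos: [0.56, 0.1436, 0.1297]
ee_rot: [0.716, 0.699, 0.0, -0.0]
wrist_force: [0.2, -0.0, -0.3]
grip_width: 0.0452
finger_force: 30.9
```

```bash
python3 - <<'E'
from h import *
from rig import env
def meas(m,P,n):
    X,Y,z=np.moveaxis(P,2,0);k=(X>.49)&(X<.64)&(Y>0.005)&(Y<.15)&(z>.0045)&(z<.012)
    uv=big(k);print(n,len(uv),rect(plane(m,uv,.008)[:,:2]))
for n in("w1","w2","w3","w4","w5","w6"):
    f=np.load(f"pics/{n}.npz");m={k:f[k] for k in("fx","fy","cx","cy","k1","xyz","orientation")};meas(m,cloud(m,f["d"]),n)
m,p,P=wshot("w8");meas(m,P,"w8");print(env.sense()["tcp_pos"],env.sense()["grip_width"])
E
```

```text
w1 178 (array([559.6,  77.5]), 109.3, 50.2, -70.18)
w2 182 (array([558.6,  77.6]), 110.3, 50.4, -69.18)
w3 259 (array([560.1,  76.3]), 106.6, 52.5, -69.76)
w4 241 (array([560.2,  76.2]), 107.2, 51.2, -70.85)
w5 226 (array([559.7,  77.7]), 109.6, 50.2, -69.97)
w6 241 (array([559.9,  78.1]), 109.6, 49.1, -70.0)
w8 121 (array([543.9, 123.4]), 48.2, 11.2, 21.83)
[0.56026101 0.14505382 0.12962169] 0.04531570476747395
```

View pics/w8.png

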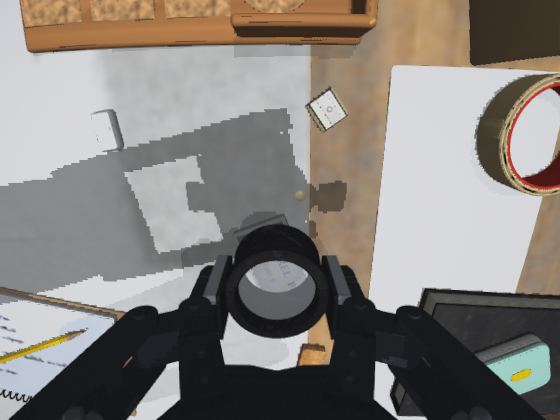

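The loupe is held level at (278,290) and the plate edge is visible at (262,228). I'll carry on to the plate centre.

```bash
python3 -c "
from h import *
print(go(.5605,.0767,.0351,88.8))"
```

```text
[-6.84, 0.18, 9.45, -0.11]
```

step_arm --increments '[-3,0.1,0,0,4.3,-6,0.15,0,0,4.3,-6.8,0.2,2,0,4.3,-6.8,0.2,5.5,0,4.3,-6.8,0.2,7.5,0,4.3]'

```text
time_s: 24.6
tcp_pos: [0.5601, 0.0785, 0.0525]
ee_rot: [0.714, 0.7, -0.0, -0.001]
wrist_force: [-0.2, -0.6, -0.9]
grip_width: 0.0453
finger_force: 30.9
```

step_arm --increments '[0,0,0.5,0,4.3,0,0,0.5,0,4.3,0,0,0.5,0,4.3]'

```text
time_s: 24.9
tcp_pos: [0.5616, 0.0781, 0.0503]
ee_rot: [0.714, 0.7, 0.001, 0.001]
wrist_force: [-0.8, 0.2, -0.4]
grip_width: 0.0455
finger_force: 30.9
```

```bash
python3 -c "
from h import *
print(go(.5605,.0767,.0351,88.8))"
```

```text
[-0.14, -0.11, 1.52, 0.05]
```

step_arm --increments '[-0.14,-0.1,0.5,0,4.3,-0.14,-0.1,1.0,0,4.3,-0.14,-0.1,1.3,0,4.3,-0.14,-0.1,1.45,0,4.3,-0.14,-0.1,1.5,0,4.3]'

```text
time_s: 25.4
tcp_pos: [0.5594, 0.0756, 0.035]
ee_rot: [0.715, 0.7, -0.0, -0.0]
wrist_force: [-3.0, -0.0, 7.5]
grip_width: 0.0456
finger_force: 31.7
```

step_arm --increments '[0,0,0,0,4.3,0,0,0,0,4.3]'

```text
time_s: 25.6
tcp_pos: [0.5594, 0.0756, 0.035]
ee_rot: [0.715, 0.7, 0.0, -0.0]
wrist_force: [-2.3, -0.8, 6.6]
grip_width: 0.0454
finger_force: 31.5
```

step_arm --increments '[0,0,0,0,4.8,0,0,0,0,5.4,0,0,0,0,5.9,0,0,0,0,6.2,0,0,-0.5,0,6.2]'

```text
time_s: 26.1
tcp_pos: [0.559, 0.0756, 0.0388]
ee_rot: [0.715, 0.7, -0.001, -0.001]
wrist_force: [-1.3, 0.4, -0.3]
grip_width: 0.0621
finger_force: 0.0
```

step_arm --increments '[0,0,-3,0,6.2,0,0,-7,0,6.2,0,0,-11,0,6.2,0,0,-15,-8,6.2,-3,0,-15,-16,6.2]'

```text
time_s: 26.6
tcp_pos: [0.5624, 0.0478, 0.1959]
ee_rot: [0.607, 0.795, 0.005, 0.005]
wrist_force: [1.3, 0.3, -0.5]
grip_width: 0.062
finger_force: 0.0
```

```bash
python3 - <<'E'
from h import *
print(go(.637,-.162,.17,-4))
from rig import camera,camera_model
m=camera_model("scene");p,d=camera("scene");P=cloud(m,d);cv2.imwrite("pics/s2.png",p[:,:,::-1]);X,Y,z=np.moveaxis(P,2,0)
k=(X>.52)&(X<.61)&(Y>.03)&(Y<.12)&(z>.03)&(z<.05);q=P[k];print(k.sum(),rect(q[:,:2]))
m,p,P=wshot("w9");X,Y,z=np.moveaxis(P,2,0)
k=(X>.52)&(X<.61)&(Y>.03)&(Y<.12)&(z>.036)&(z<.044);uv=big(k);print(len(uv),rect(plane(m,uv,.04)[:,:2]))
E
```

```text
[-22.2, 1.62, 2.64, -70.69]
308 (array([557.4,  75.9]), 46.7, 45.9, -87.9)
151 (array([559. ,  75.7]), 46.8, 45.7, -74.63)
```

View pics/w9.png

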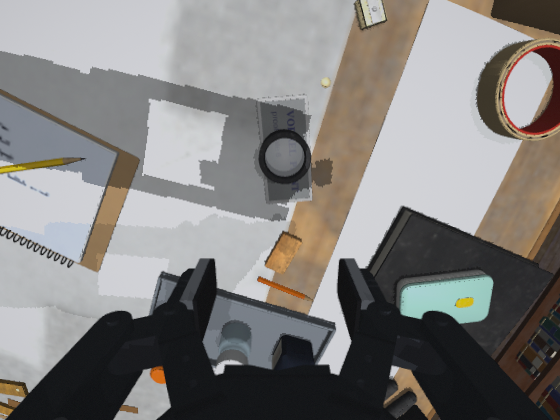

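The loupe stands upright mid-plate at (285,156), measured within about 2 mm of the plate centre. Now the bottle goes back first.

step_arm --increments '[-4.4,0.3,0,-8,6.2,-8.9,0.6,0,-16,6.2,-13.3,1,0,-24,6.2,-17.8,1.3,0,-32,6.2,-22.2,1.6,0,-40,6.2]'

```text
time_s: 27.2
tcp_pos: [0.6311, -0.1661, 0.1887]
ee_rot: [0.301, 0.954, 0.0, -0.001]
wrist_force: [0.5, 0.1, 0.3]
grip_width: 0.0619
finger_force: 0.0
```

step_arm --increments '[0,0,0,-8,6.2,0,0,0,-16,6.2,0,0,2,-24,6.2,0,0,4,-30.7,6.2,0,0,4,-30.7,6.2]'

```text
time_s: 27.7
tcp_pos: [0.629, -0.164, 0.1458]
ee_rot: [0.04, 0.999, 0.001, -0.004]
wrist_force: [-0.4, 0.2, 0.8]
grip_width: 0.0618
finger_force: 0.0
```

step_arm --increments '[0,0,0,0,6.2]'

```text
time_s: 27.8
tcp_pos: [0.6309, -0.1645, 0.149]
ee_rot: [0.041, 0.999, 0.0, -0.001]
wrist_force: [0.3, -0.9, -0.2]
grip_width: 0.0622
finger_force: 0.0
```

```bash
python3 - <<'E'
from h import *
print(go(.6369,-.163,.0404,-4));m,p,P=wshot("w10");X,Y,z=np.moveaxis(P,2,0)
k=(X>.6)&(X<.68)&(Y>-.2)&(Y<-.12)&(z>.02)&(z<.09);uv=big(k);print(len(uv),rect(P[uv[:,1],uv[:,0],:2]))
E
```

```text
[-0.6, 0.2, 10.86, -0.69]
190 (array([ 637.5, -163.3]), 42.0, 41.4, 85.08)
```

step_arm --increments '[-0.6,0.2,0,-0.7,6.2,-0.6,0.2,3,-0.7,6.2,-0.6,0.2,6,-0.7,6.2,-0.6,0.2,8.5,-0.7,6.2,-0.6,0.2,8.5,-0.7,6.2]'

```text
time_s: 28.35
tcp_pos: [0.6356, -0.1626, 0.0615]
ee_rot: [0.034, 0.999, 0.001, -0.003]
wrist_force: [-0.4, -0.6, -0.5]
grip_width: 0.062
finger_force: 0.0
```

step_arm --increments '[0,0,0,0,6.2]'

```text
time_s: 28.45
tcp_pos: [0.6381, -0.1634, 0.0652]
ee_rot: [0.033, 0.999, -0.0, 0.001]
wrist_force: [-0.1, 0.1, 1.1]
grip_width: 0.0621
finger_force: 0.0
```

```bash
python3 -c "
from h import *
print(go(.6369,-.163,.0404,-4))"
```

```text
[0.12, 0.03, 2.48, 0.17]
```

step_arm --increments '[0.1,0.03,1,0.2,6.2,0.1,0.03,2.4,0.2,6.2,0.1,0.03,2.4,0.2,6.2,0.1,0.03,2.4,0.2,5.4,0.1,0.03,2.4,0.2,4.7]'

```text
time_s: 28.95
tcp_pos: [0.6364, -0.1631, 0.0407]
ee_rot: [0.035, 0.999, -0.0, 0.0]
wrist_force: [0.4, 0.9, 0.1]
grip_width: 0.0472
finger_force: 0.0
```

step_arm --increments '[0,0,0,0,4.3,0,0,0,0,3.8,0,0,0,0,3.8,0,0,0,0,3.8,0,0,0,0,3.8]'

```text
time_s: 29.45
tcp_pos: [0.6366, -0.1631, 0.0409]
ee_rot: [0.035, 0.999, -0.0, 0.001]
wrist_force: [0.7, -0.5, 4.0]
grip_width: 0.0418
finger_force: 31.7
```

```bash
python3 - <<'E'
from h import *
from rig import env
s=env.sense();print(s["tcp_pos"],s["grip_width"],s["finger_force"],s["wrist_force"]);print(go(.5095,.3142,.15,-5.4,s))
E
```

```text
[ 0.63659888 -0.16308919  0.04090985] 0.041845234634504354 31.70567035675049 [ 0.73235249 -0.48912291  4.02587139]
[16.0, 46.72, -10.94, 1.39]
```

step_arm --increments '[0,0,-1,0,3.8,0,0,-4,0,3.8,0,0,-8,0,3.8,0.5,1.5,-10,0,3.8,1.7,5,-10.5,0,3.8]'

```text
time_s: 29.95
tcp_pos: [0.6247, -0.1138, 0.1488]
ee_rot: [0.037, 0.999, -0.001, 0.003]
wrist_force: [0.2, 0.2, -1.6]
grip_width: 0.0411
finger_force: 31.3
```

step_arm --increments '[1.6,4.5,0,0,3.8,3.1,9,0,0,3.8,4.6,13.5,0,0,3.8,6.2,18,0,0.7,3.8,7.7,22.5,0,1.4,3.8]'

```text
time_s: 30.45
tcp_pos: [0.5604, 0.1195, 0.1455]
ee_rot: [0.048, 0.999, -0.0, -0.0]
wrist_force: [1.8, 1.5, -1.1]
grip_width: 0.0422
finger_force: 31.3
```

step_arm --increments '[1.5,4.5,0,0,3.8,3,9,0,0,3.8,4.6,13.5,0,0,3.8,5.6,17,0,0,3.8,6,18.5,0,0,3.8]'

```text
time_s: 30.95
tcp_pos: [0.518, 0.3107, 0.1454]
ee_rot: [0.046, 0.999, 0.0, -0.0]
wrist_force: [-0.6, 0.5, -1.1]
grip_width: 0.042
finger_force: 31.2
```

step_arm --increments '[0,0,0,0,3.8,0,0,0,0,3.8]'

```text
time_s: 31.15
tcp_pos: [0.5192, 0.3069, 0.1452]
ee_rot: [0.047, 0.999, -0.001, -0.0]
wrist_force: [0.2, -0.9, -0.6]
grip_width: 0.0418
finger_force: 31.2
```

```bash
python3 - <<'E'
from h import *
from rig import env
print(env.sense()["grip_width"]);print(go(.5087,.3142,.0445,-5.4))
E
```

```text
0.041766649968368194
[1.11, 0.64, 10.07, 0.0]
```

step_arm --increments '[1.1,0.64,1,0,3.8,1.1,0.64,4,0,3.8,1.1,0.64,7,0,3.8,1.1,0.64,8.5,0,3.8,1.1,0.64,8.5,0,3.8]'

```text
time_s: 31.65
tcp_pos: [0.5069, 0.313, 0.0573]
ee_rot: [0.048, 0.999, -0.002, -0.003]
wrist_force: [-0.0, -0.3, -0.4]
grip_width: 0.0415
finger_force: 31.3
```

step_arm --increments '[0,0,0,0,3.8,0,0,0,0,3.8,0,0,0,0,3.8]'

```text
time_s: 31.95
tcp_pos: [0.5097, 0.3154, 0.0616]
ee_rot: [0.047, 0.999, 0.001, 0.001]
wrist_force: [-0.2, -0.3, -1.3]
grip_width: 0.0417
finger_force: 31.3
```

```bash
python3 -c "
from h import *
print(go(.5087,.3142,.0445,-5.4))"
```

```text
[0.09, -0.13, 1.71, -0.04]
```

step_arm --increments '[0.09,-0.1,0.6,0,3.8,0.09,-0.1,1.1,0,3.8,0.09,-0.1,1.3,0,3.8,0.09,-0.1,1.3,0,3.8,0.09,-0.1,1.3,0,3.8]'

```text
time_s: 32.45
tcp_pos: [0.508, 0.3143, 0.0472]
ee_rot: [0.047, 0.999, 0.0, -0.0]
wrist_force: [0.1, -0.1, -0.9]
grip_width: 0.0415
finger_force: 31.3
```

```bash
python3 -c "
from h import *
from rig import env
print(env.sense()['wrist_force'],go(.5087,.3142,.0445,-5.4))"
```

```text
[ 0.11114364 -0.05384626 -0.88902832] [-0.07, -0.01, 0.27, -0.01]
```

Then set it down, release, lift and go back to the tray for the pot.

step_arm --increments '[-0.07,0,0.1,0,3.8,-0.07,0,0.2,0,3.8,-0.07,0,0.28,0,3.8,-0.07,0,0.28,0,3.8,-0.07,0,0.28,0,4.3]'

```text
time_s: 32.95
tcp_pos: [0.5089, 0.3143, 0.0447]
ee_rot: [0.047, 0.999, 0.0, 0.0]
wrist_force: [-0.4, 0.4, -0.3]
grip_width: 0.0429
finger_force: 0.0
```

step_arm --increments '[0,0,0,0,5,0,0,0,0,5.7,0,0,0,0,6.2,0,0,-1,0,6.2,0,0,-4,0,6.2]'

```text
time_s: 33.45
tcp_pos: [0.5071, 0.3132, 0.0828]
ee_rot: [0.047, 0.999, -0.002, -0.003]
wrist_force: [-0.1, -0.2, 0.5]
grip_width: 0.062
finger_force: 0.0
```

step_arm --increments '[0,0,-4,0,6.2,0,0,-8,0,6.2,0,0,-11,0,6.2,0,0,-11,0,6,0,0,-11,0,6]'

```text
time_s: 33.95
tcp_pos: [0.5088, 0.3142, 0.1957]
ee_rot: [0.047, 0.999, 0.001, 0.001]
wrist_force: [-0.4, 1.0, -1.1]
grip_width: 0.0601
finger_force: 0.0
```

```bash
python3 - <<'E'
from h import *
print(go(.5668,-.1567,.15,-4));m,p,P=wshot("w11");X,Y,z=np.moveaxis(P,2,0)
k=(X>.47)&(X<.54)&(Y>.28)&(Y<.35)&(z>.02)&(z<.09);uv=big(k);print(len(uv),rect(P[uv[:,1],uv[:,0],:2]))
k=(X>.47)&(X<.54)&(Y>.28)&(Y<.35)&(z>.07)&(z<.08);uv=big(k);print(len(uv),rect(plane(m,uv,.074)[:,:2]))
E
```

```text
[-10.21, -46.34, 4.53, -1.41]
170 (array([510., 314.]), 42.1, 41.4, 84.32)
87 (array([510.2, 314.1]), 24.7, 24.2, -5.52)
```

The bottle is back within half a millimetre. Pot next.

step_arm --increments '[-0.5,-2.5,0,0,6,-1.6,-7,0,0,6,-2.6,-11.8,0,0,6,-3.7,-16.7,0,0,6,-4.7,-21.5,0,-1.4,6]'

```text
time_s: 34.5
tcp_pos: [0.5343, 0.0938, 0.1929]
ee_rot: [0.034, 0.999, -0.0, -0.002]
wrist_force: [1.0, -0.4, -0.2]
grip_width: 0.0602
finger_force: 0.0
```

step_arm --increments '[-1.1,-4.9,0,0,6,-2.2,-9.8,0,0,6,-3.2,-14.7,0,0,6,-4.3,-19.6,1,0,6,-5.2,-24.8,3.5,0,6]'

```text
time_s: 35.0
tcp_pos: [0.5693, -0.1487, 0.1634]
ee_rot: [0.035, 0.999, -0.0, 0.001]
wrist_force: [1.4, -0.2, 0.6]
grip_width: 0.0602
finger_force: 0.0
```

step_arm --increments '[0,0,0.5,0,6,0,0,0.5,0,6]'

```text
time_s: 35.2
tcp_pos: [0.5671, -0.1467, 0.1559]
ee_rot: [0.036, 0.999, 0.001, -0.003]
wrist_force: [-0.6, 0.2, 0.2]
grip_width: 0.0602
finger_force: 0.0
```

```bash
python3 - <<'E'
from h import *
print(go(.5668,-.1567,.0465,-4));m,p,P=wshot("w12");X,Y,z=np.moveaxis(P,2,0)
k=(X>.53)&(X<.6)&(Y>-.2)&(Y<-.12)&(z>.058)&(z<.07);uv=big(k);print(len(uv),rect(plane(m,uv,.064)[:,:2]))
E
```

```text
[-0.1, -1.02, 10.94, -0.15]
129 (array([ 563.1, -156.5]), 34.6, 34.1, -4.24)
```

step_arm --increments '[0,-0.95,0,0,6,0,-0.95,3,0,6,0,-0.95,6,0,6,0,-0.95,8.5,0,6,0,-0.95,8.5,0,6]'

```text
time_s: 35.75
tcp_pos: [0.5661, -0.1543, 0.0712]
ee_rot: [0.034, 0.999, 0.001, -0.003]
wrist_force: [-0.2, -0.2, 0.1]
grip_width: 0.0601
finger_force: 0.0
```

step_arm --increments '[0,0,0,0,6]'

```text
time_s: 35.85
tcp_pos: [0.5687, -0.1552, 0.0745]
ee_rot: [0.034, 0.999, -0.0, 0.0]
wrist_force: [0.5, -0.6, -0.6]
grip_width: 0.0598
finger_force: 0.0
```

```bash
python3 -c "
from h import *
print(go(.5668,-.1567,.0462,-4))"
```

```text
[0.18, -0.16, 2.83, 0.07]
```

step_arm --increments '[0.15,-0.12,1.4,0,6,0.15,-0.12,2.75,0,6,0.15,-0.12,2.75,0,6,0.15,-0.12,2.75,0,5,0.15,-0.12,2.75,0,4.2]'

```text
time_s: 36.35
tcp_pos: [0.5672, -0.157, 0.0471]
ee_rot: [0.035, 0.999, -0.0, 0.001]
wrist_force: [0.2, -0.1, -0.1]
grip_width: 0.042
finger_force: 0.0
```

step_arm --increments '[0,0,0,0,3.8,0,0,0,0,3.4,0,0,0,0,3.4,0,0,0,0,3.4,0,0,0,0,3.4]'

```text
time_s: 36.85
tcp_pos: [0.5671, -0.157, 0.0472]
ee_rot: [0.035, 0.999, -0.0, 0.001]
wrist_force: [-1.4, 0.6, 5.6]
grip_width: 0.0358
finger_force: 30.0
```

```bash
python3 - <<'E'
from h import *
from rig import env
s=env.sense();print(s["tcp_pos"],s["grip_width"],s["finger_force"],s["wrist_force"]);print(go(.457,.3168,.15,-1.2,s))
E
```

```text
[ 0.5670883  -0.15695286  0.04716949] 0.03577173131961729 29.95237992145121 [-1.43382534  0.63377952  5.55909295]
[14.28, 46.49, -10.31, -2.82]
```

step_arm --increments '[0,0,-1,0,3.4,0,0,-4,0,3.4,0,0,-8,0,3.4,0.5,1.5,-10,0,3.4,1.5,5,-10.3,0,3.4]'

```text
time_s: 37.35
tcp_pos: [0.5574, -0.1077, 0.1528]
ee_rot: [0.037, 0.999, -0.001, 0.004]
wrist_force: [0.5, 2.4, -0.6]
grip_width: 0.0358
finger_force: 30.4
```

step_arm --increments '[1.4,4.5,0,0,3.4,2.8,9,0,0,3.4,4.2,13.5,0,-1,3.4,5.5,18,0,-2,3.4,6.9,22.5,0,-2.8,3.4]'

```text
time_s: 37.85
tcp_pos: [0.5013, 0.1249, 0.1496]
ee_rot: [0.01, 1.0, 0.0, 0.0]
wrist_force: [1.7, -0.4, -1.4]
grip_width: 0.0359
finger_force: 30.4
```

step_arm --increments '[1.1,4.5,0,0,3.4,2.2,9,0,0,3.4,3.3,13.5,0,0,3.4,4.4,17.4,0,0,3.4,4.9,18.9,0,0,3.4]'

```text
time_s: 38.35
tcp_pos: [0.456, 0.3164, 0.1495]
ee_rot: [0.009, 1.0, 0.001, 0.0]
wrist_force: [-0.3, -0.8, -2.1]
grip_width: 0.0358
finger_force: 30.4
```

step_arm --increments '[0,0,0,0,3.4,0,0,0,0,3.4]'

```text
time_s: 38.55
tcp_pos: [0.4569, 0.3125, 0.1492]
ee_rot: [0.01, 1.0, -0.001, -0.0]
wrist_force: [0.6, -0.1, -1.6]
grip_width: 0.0359
finger_force: 30.4
```

```bash
python3 - <<'E'
from h import *
from rig import env
print(env.sense()["grip_width"]);print(go(.4574,.3167,.0511,-1.2))
E
```

```text
0.03587742807334607
[-0.04, 0.43, 9.81, 0.01]
```

step_arm --increments '[0,0.4,1.5,0,3.4,0,0.4,4.5,0,3.4,0,0.4,7.5,0,3.4,0,0.4,9,0,3.4,0,0.4,9,0,3.4]'

```text
time_s: 39.05
tcp_pos: [0.4563, 0.3146, 0.0572]
ee_rot: [0.012, 1.0, -0.002, -0.002]
wrist_force: [0.9, -0.1, -0.6]
grip_width: 0.0359
finger_force: 30.4
```

step_arm --increments '[0,0,0,0,3.4,0,0,0.4,0,3.4,0,0,0.4,0,3.4,0,0,0.4,0,3.4,0,0,0.4,0,3.4]'

```text
time_s: 39.55
tcp_pos: [0.4573, 0.3175, 0.0558]
ee_rot: [0.011, 1.0, 0.0, 0.0]
wrist_force: [0.3, -0.4, -0.3]
grip_width: 0.0359
finger_force: 30.4
```

```bash
python3 -c "
from h import *
from rig import env
print(env.sense()['wrist_force'],go(.4574,.3167,.0511,-1.2))"
```

```text
[ 0.32079487 -0.4187535  -0.32873365] [-0.01, -0.08, 0.47, -0.01]
```

step_arm --increments '[0,-0.08,0.2,0,3.4,0,-0.08,0.4,0,3.4,0,-0.08,0.47,0,3.4,0,-0.08,0.47,0,3.4,0,-0.08,0.47,0,3.9]'

```text
time_s: 40.05
tcp_pos: [0.4572, 0.3167, 0.0508]
ee_rot: [0.011, 1.0, 0.0, 0.0]
wrist_force: [1.2, -0.2, 0.3]
grip_width: 0.0388
finger_force: 0.0
```

step_arm --increments '[0,0,0,0,4.6,0,0,0,0,5.4,0,0,0,0,6,0,0,-1,0,6,0,0,-4,0,6]'

```text
time_s: 40.55
tcp_pos: [0.4555, 0.3155, 0.0891]
ee_rot: [0.011, 1.0, -0.002, -0.003]
wrist_force: [-0.1, -0.6, -0.2]
grip_width: 0.0597
finger_force: 0.0
```

step_arm --increments '[0,0,-4,0,6,0,0,-8,0,6,0,0,-11,0,6,0,0,-11,0,6,0,0,-11,0,6]'

```text
time_s: 41.05
tcp_pos: [0.4572, 0.3165, 0.2016]
ee_rot: [0.011, 1.0, 0.001, 0.001]
wrist_force: [-0.5, -0.4, -1.1]
grip_width: 0.0599
finger_force: 0.0
```

```bash
python3 - <<'E'
from h import *
print(go(.4966,-.1529,.17,-4));m,p,P=wshot("w13");X,Y,z=np.moveaxis(P,2,0)
k=(X>.43)&(X<.48)&(Y>.29)&(Y<.345)&(z>.063)&(z<.072);uv=big(k);print(len(uv),rect(plane(m,uv,.068)[:,:2]))
k=(X>.485)&(X<.54)&(Y>.28)&(Y<.35)&(z>.07)&(z<.08);uv=big(k);print(len(uv),rect(plane(m,uv,.074)[:,:2]))
E
```

```text
[-4.93, -46.85, 3.12, 2.79]
113 (array([453.8, 316.6]), 34.4, 33.8, -1.32)
76 (array([508.7, 314. ]), 26.5, 23.6, -1.32)
```

The pot is back within 0.5 mm. The glue stick is last.

step_arm --increments '[-0.3,-2.5,0,0,6,-0.8,-7,0,0,6,-1.3,-11.8,0,1,6,-1.8,-16.7,0,2,6,-2.3,-21.5,0,2.8,6]'

```text
time_s: 41.6
tcp_pos: [0.4744, 0.0992, 0.199]
ee_rot: [0.035, 0.999, -0.0, -0.002]
wrist_force: [1.4, 0.2, 0.1]
grip_width: 0.0602
finger_force: 0.0
```

step_arm --increments '[-0.3,-4.9,0,0,6,-0.5,-9.8,0,0,6,-0.8,-14.7,0,0,6,-1.1,-19.6,0,0,6,-1.3,-25,1,0,6]'

```text
time_s: 42.1
tcp_pos: [0.4708, -0.1463, 0.1909]
ee_rot: [0.035, 0.999, 0.0, -0.0]
wrist_force: [0.5, 0.9, -0.8]
grip_width: 0.0598
finger_force: 0.0
```

step_arm --increments '[0,0,2,0,6,0,0,4,0,6,0,0,4,0,6]'

```text
time_s: 42.4
tcp_pos: [0.4683, -0.144, 0.1478]
ee_rot: [0.036, 0.999, 0.001, -0.004]
wrist_force: [-0.9, 0.5, 0.9]
grip_width: 0.06
finger_force: 0.0
```

```bash
python3 - <<'E'
from h import *
print(go(.4966,-.1529,.0745,-4));m,p,P=wshot("w14");X,Y,z=np.moveaxis(P,2,0)
k=(X>.47)&(X<.52)&(Y>-.18)&(Y<-.12)&(z>.084)&(z<.096);uv=big(k);print(len(uv),rect(plane(m,uv,.09)[:,:2]))
E
```

```text
[-2.95, -0.7, 7.3, -0.09]
98 (array([ 493.8, -153.6]), 24.5, 22.7, -4.17)
```

step_arm --increments '[-1.5,-0.4,0,0,6,-2.75,-0.7,0,0,6,-2.75,-0.7,2,0,6,-2.75,-0.7,5,0,6,-2.75,-0.7,5,0,6]'

```text
time_s: 42.95
tcp_pos: [0.4965, -0.1523, 0.099]
ee_rot: [0.035, 0.999, 0.001, -0.003]
wrist_force: [-0.5, -0.1, -0.2]
grip_width: 0.0603
finger_force: 0.0
```

step_arm --increments '[0,0,0,0,6]'

```text
time_s: 43.05
tcp_pos: [0.4986, -0.1531, 0.1018]
ee_rot: [0.035, 0.999, 0.0, -0.0]
wrist_force: [0.4, -0.4, 0.0]
grip_width: 0.06
finger_force: 0.0
```

```bash
python3 -c "
from h import *
print(go(.4966,-.1529,.0743,-4))"
```

```text
[0.2, 0.0, 2.75, 0.02]
```

step_arm --increments '[0.15,0.03,1.4,0,6,0.15,0.03,2.7,0,6,0.15,0.03,2.7,0,5,0.15,0.03,2.7,0,4,0.15,0.03,2.7,0,3]'

```text
time_s: 43.55
tcp_pos: [0.4977, -0.1531, 0.0758]
ee_rot: [0.035, 0.999, -0.0, 0.001]
wrist_force: [-0.6, 0.1, -0.3]
grip_width: 0.0306
finger_force: 0.0
```

step_arm --increments '[0,0,0,0,2.5,0,0,0,0,2,0,0,0,0,2,0,0,0,0,2,0,0,0,0,2]'

```text
time_s: 44.05
tcp_pos: [0.4973, -0.1531, 0.0754]
ee_rot: [0.035, 0.999, -0.0, 0.001]
wrist_force: [-0.3, 0.6, 6.5]
grip_width: 0.0229
finger_force: 29.4
```

```bash
python3 - <<'E'
from h import *
from rig import env
s=env.sense();print(s["tcp_pos"],s["grip_width"],s["finger_force"],s["wrist_force"]);print(go(.4008,.3175,.17,-1.2,s))
E
```

```text
[ 0.49734902 -0.15308859  0.0753862 ] 0.022882019764822722 29.390048626810312 [-0.30351663  0.58915146  6.51781652]
[12.91, 46.26, -9.51, -2.82]
```

step_arm --increments '[0,0,-1,0,2,0,0,-4,0,2,0,0,-8,0,2,0.5,1.5,-9.5,0,2,1.4,5,-9.5,0,2]'

```text
time_s: 44.55
tcp_pos: [0.4879, -0.1028, 0.1722]
ee_rot: [0.037, 0.999, -0.001, 0.003]
wrist_force: [0.2, 0.4, -0.3]
grip_width: 0.0227
finger_force: 29.4
```

step_arm --increments '[1.3,4.5,0,0,2,2.5,9,0,0,2,3.8,13.5,0,-1,2,5,18,0,-2,2,6.2,22.5,0,-2.8,2]'

```text
time_s: 45.05
tcp_pos: [0.4384, 0.1288, 0.1693]
ee_rot: [0.01, 1.0, 0.0, -0.0]
wrist_force: [0.6, -0.1, -0.3]
grip_width: 0.0226
finger_force: 29.5
```

step_arm --increments '[1,4.5,0,0,2,2,9,0,0,2,3,13.5,0,0,2,4,17.4,0,0,2,4.4,18.9,0,0,2]'

```text
time_s: 45.55
tcp_pos: [0.3982, 0.3198, 0.1692]
ee_rot: [0.009, 1.0, 0.0, -0.0]
wrist_force: [0.4, -0.3, -0.9]
grip_width: 0.0226
finger_force: 29.5
```

step_arm --increments '[0,0,0,0,2,0,0,0,0,2]'

```text
time_s: 45.75
tcp_pos: [0.3995, 0.3158, 0.1691]
ee_rot: [0.01, 1.0, -0.001, -0.0]
wrist_force: [0.0, 0.2, -0.7]
grip_width: 0.0229
finger_force: 29.5
```

```bash
python3 - <<'E'
from h import *
from rig import env
print(env.sense()["grip_width"]);print(go(.4012,.3172,.0799,-1.2))
E
```

```text
0.022919936613135586
[-0.18, 0.15, 8.92, 0.02]
```

step_arm --increments '[-0.15,0.12,1.5,0,2,-0.15,0.12,4.5,0,2,-0.15,0.12,7,0,2,-0.15,0.12,8.2,0,2,-0.15,0.12,8.2,0,2]'

```text
time_s: 46.25
tcp_pos: [0.4011, 0.316, 0.0862]
ee_rot: [0.011, 1.0, -0.001, -0.002]
wrist_force: [0.2, 0.2, -0.4]
grip_width: 0.0229
finger_force: 29.5
```

step_arm --increments '[0,0,0,0,2,0,0,0.3,0,2,0,0,0.3,0,2,0,0,0.3,0,2,0,0,0.3,0,2]'

```text
time_s: 46.75
tcp_pos: [0.4017, 0.318, 0.0849]
ee_rot: [0.01, 1.0, 0.0, 0.0]
wrist_force: [0.2, -0.1, 0.7]
grip_width: 0.0227
finger_force: 29.5
```

```bash
python3 -c "
from h import *
from rig import env
print(env.sense()['wrist_force'],go(.4012,.3172,.0799,-1.2))"
```

```text
[ 0.17930697 -0.06861803  0.69793334] [0.05, -0.08, 0.5, -0.0]
```

step_arm --increments '[0.05,-0.08,0.2,0,2,0.05,-0.08,0.4,0,2,0.05,-0.08,0.5,0,2,0.05,-0.08,0.5,0,2,0.05,-0.08,0.5,0,2.5]'

```text
time_s: 47.25
tcp_pos: [0.4011, 0.3171, 0.0794]
ee_rot: [0.011, 1.0, 0.0, 0.0]
wrist_force: [0.8, -0.6, 0.5]
grip_width: 0.0248
finger_force: 0.0
```

step_arm --increments '[0,0,0,0,3.5,0,0,0,0,5,0,0,0,0,6,0,0,0,0,6,0,0,-4,0,6]'

```text
time_s: 47.75
tcp_pos: [0.3984, 0.315, 0.1158]
ee_rot: [0.011, 1.0, -0.003, -0.004]
wrist_force: [0.1, 0.7, 0.8]
grip_width: 0.06
finger_force: 0.0
```

step_arm --increments '[0,0,-4,0,6,0,0,-8,0,6,0,0,-10,0,6,0,0,-10,0,6,0,0,-10,0,6]'

```text
time_s: 48.25
tcp_pos: [0.4008, 0.3168, 0.2191]
ee_rot: [0.011, 1.0, -0.0, -0.0]
wrist_force: [-0.4, -0.8, -0.8]
grip_width: 0.0599
finger_force: 0.0
```

step_arm --increments '[0,0,0,0,6,4,0,0,0,6,5,0,0,0,6,5,0,0,0,6]'

```text
time_s: 48.65
tcp_pos: [0.3496, 0.3176, 0.2184]
ee_rot: [0.01, 1.0, -0.001, -0.001]
wrist_force: [0.5, -0.9, 1.4]
grip_width: 0.0598
finger_force: 0.0
```

```bash
python3 - <<'E'
from h import *
from rig import camera
m,p,P=wshot("w15");X,Y,z=np.moveaxis(P,2,0)
for n,b,h in(("glue",(.38,.425,.29,.345,.088,.1),.094),("pot",(.43,.48,.29,.345,.063,.072),.068),("bcap",(.485,.54,.29,.34,.07,.08),.074),("loupe",(.52,.6,.04,.12,.036,.044),.04)):
    uv=big((X>b[0])&(X<b[1])&(Y>b[2])&(Y<b[3])&(z>b[4])&(z<b[5]));print(n,len(uv),rect(plane(m,uv,h)[:,:2]))
p,d=camera("scene");cv2.imwrite("pics/s3.png",cv2.resize(p[70:360,150:430,::-1],None,fx=2,fy=2))
E
```

```text
glue 71 (array([397.8, 316.3]), 24.1, 22.4, -1.14)
pot 94 (array([452.7, 316.1]), 36.6, 34.2, -1.13)
bcap 63 (array([507.8, 313.4]), 26.1, 23.9, -1.08)
loupe 23 (array([540.5,  63.5]), 19.8, 5.4, -47.33)
```

View pics/s3.png

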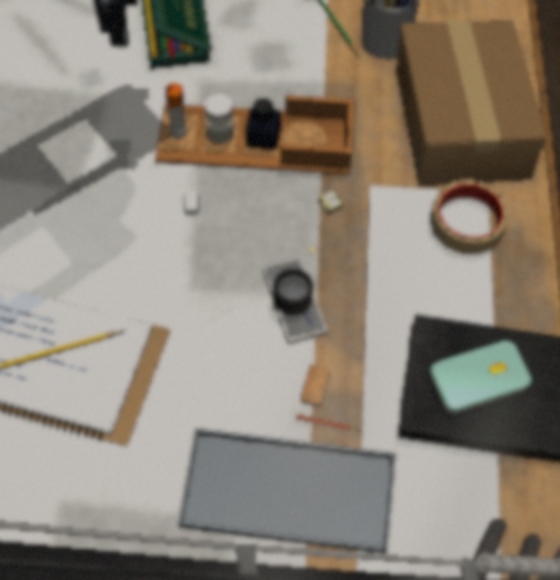

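The scene view shows glue (175,110), pot (219,120) and bottle (264,122) upright on their spots. The loupe (292,290) is mid-plate, the tray is empty and the bystanders are in place.

```bash
python3 -c "
from rig import env
print(env.hand_in())"
```

```text
the job is handed in; nothing more can be done
None
```

The loupe is standing upright about 2 mm from the middle of the name plate, and the ink bottle, glue stick and paint pot are back upright within about 1 mm of where they started; the job was handed in at about 49 s with nothing knocked over.

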